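# Stack the reference ingots crosswise for the microscope bench

## Robot

A 7-joint arm with a two-finger parallel gripper is mounted at the origin on the work surface. World frame = base frame: x ahead of the robot, y to its left, z up, the work surface at z = 0. Lengths are in m, angles in rad, forces in N, time in s.
With the tool pointing down it reaches from about 0.4 to 0.85 m from the base axis. Payload 10.4 kg.
Tool frame: the origin (TCP) lies at the very end of the fingers, on their centre line; the grasp point (between the pads) lies r.hold_point_z behind it (r.hold_point_z is the distance from the TCP to the grasp point, in m); z points along the fingers, y is the direction in which the jaws open and shut (so a half turn about z gives the same grasp; the last joint's range is limited). The gripper opens to 87 mm and grips with 3 to 60 N. Pads are 19 mm wide; open, the fingers measure 117 mm over their backs; the gripper's body (75 mm by 190 mm) begins 51 mm behind the grasp point.
Start: joints at [-1.3, 0.332, -0.065, 1.46, 0.022, 1.35, -0.088], TCP at [0.181, 0.598, 0.223] pointing down, gripper open.
Joint ranges: [-2.6, 2.6], [-0.5, 2.12], [-1.47, 1.34], [0.16, 2.42], [-1.27, 4.41], [0.06, 2.06], [-2.6, 2.6]. Speed limits (rad/s): [2.22, 2.22, 2.79, 2.79, 3.14, 3.14, 3.14].

## Interface

Orientations are given as a unit quaternion [x, y, z, w].
In Python, from bench import r gives the robot as it stands.
- The arm moves only by the tool send_rows, never from a script. Its argument "commands" is a list of rows, each a list of 7 numbers: the shift along the world's x, y, z normalised to -1 to 1, where 1 is 0.03 m, then the turn, a rotation vector about the world's x, y, z normalised to -1 to 1, where 1 is 5 degrees, then the gripper command: -1 is fully open, 1 is shut, values between are in proportion. In form: [[tx, ty, tz, ax, ay, az, jaw], ...]. A call has 1 to 10 rows; each row shifts and turns the pose as measured when the row begins; what a row does not reach is not made up. A row lasts 1/12 s, in which the tool goes at most 41.7 mm and 7.16 degrees, less where a joint would pass 70% of its speed; a pose out of reach is approached as far as the arm can. A call with a number of a shift or a turn outside -1 to 1 is refused whole. A call with a gripper value outside its range is refused whole. The fingers move at their own pace and stop on an object; "grip_force" is the grip in N (left out, the last holds). Time passes only in rows, so rows that do not move let the fingers close. It gives the time, the measured TCP pose, the force and the opening at its end, in the units of the state.
- r.read_state(): the state, without advancing time (a new reading comes with each control period).
- r.camera(name): name is "scene" or "side" or "wrist"; returns the picture (400x640x3 uint8, blue, green, red); there is no depth.
- r.calibration(name): a dict with "K" (3x3 intrinsics, pixels), "dist" ([k1, k2, p1, p2, k3] as OpenCV has them; the pictures are not rectified), "R" (3x3) and "t" (3): a world point X has camera coordinates R X + t; the wrist camera has in their place "mount" (4x4, takes a point from camera to tool coordinates, whose origin is the TCP and whose axes are the flange's). Camera axes: x right, y down, z forward; pixel columns grow to the right and rows downward; lengths in m; the calibration is good to about 2 mm. A picture is of the moment at which its call begins: read the wrist's pose just before it. calibration takes no time and is no camera call.
- r.close_job(): hands the job in, once; it reports no verdict.
The state is a dict: "time": time; "joint_positions": joint angles; "joint_vel": joint speeds; "joint_torque": joint torques, N m; "ee_pos": TCP position; "eef_rot": TCP orientation; "ft_force": force on the tool from outside, world axes, zero at the start; "torque": the same for the moment, N m; "width": finger opening in m.
Only numpy, scipy, OpenCV 4.12 (cv2) and the standard library are available. Lean on these libraries where they do the work, as an engineer would, in place of code of your own. Each camera call takes 0.05 s, during which the arm holds its last target.

## Task

Build a flat-topped stack of four tapered ingots on the blue plate, in two layers. Leave the aluminium ingot where it lies, wide face down against the rail, and complete its layer with the copper ingot turned narrow face down, snug along its free flank with the ends level; then lay the brass ingot wide face down and the iron ingot narrow face down, snug side by side with ends level, crosswise and centred over the first layer. Leave the dish, the jar and the sample puck undisturbed.

Things in the scene. Friction and masses are not known exactly. Their poses are not given: they have to be found in the camera images.
- aluminium_mid (a point): Silver ingot, 130 g. All four alike: bar 66 mm long, trapezium section, wide face 36, narrow face 24 mm, 24 mm apart, flanks sloping 14 degrees, square end faces. Point: its middle, half-way in length and height. x along the length, z from wide to narrow face (z down = inverted). Lies wide face down on the plate, x along plate x, -y flank at the rail. Beside it an inverted one fits 30 mm away across.
- copper_mid (a point): Copper-red ingot, 425 g, same shape, point and axes. Starts on the bench lying on a sloping flank: middle 14.6 mm up, length within 0.5 rad of world x, wide face looking roughly to world -y, z axis pointing to +y and 14 degrees below level; a turn of 76 degrees about its length brings the narrow face down.
- brass_mid (a point): Yellow brass ingot, 400 g, same shape, point and axes. Starts on the bench wide face down (z up), middle 12 mm up.
- iron_mid (a point): Dark, nearly black iron ingot, 340 g, same shape, point and axes. Starts on the bench narrow face down (z down), middle 12 mm up.
- plate: Blue stacking plate fixed to the bench, 130 (x) by 120 (y) mm, 6 mm thick; origin at the centre of its underside, z up. A rail 100 mm long along x, 8 mm wide, 8 mm above the plate, has its inner face at y = -33.5 mm; it bears a push on the aluminium ingot, which lies at about y = -15 mm. The first layer will be 66 by 66 mm.
- dish: Bystander: closed pale-blue round dish, 94 mm across, 20 mm high, loose; origin at the centre of its underside.
- jar: Bystander: amber sample jar with a blue cap, 48 mm across, 65 mm high, loose; origin at the centre of its underside.
- puck: Bystander: black mounted-sample puck, 32 mm across, 22 mm high, loose; origin at the centre of its underside.

How it is judged:
At the end, for the whole second after the job is handed in: Aluminium wide face down within 12 mm of its start; copper inverted at its +y side; brass (wide face down) and iron (inverted) crosswise on top, either way round, within 10 mm of centred. In each pair: middles 27 to 34.5 mm apart, ends level within 9 mm, heights within 3.5 mm, 8 degrees. At rest (angle between each of aluminium_mid, brass_mid's own z axis and vertical below 0.12 rad and distance of aluminium_mid from where it was at the start of the episode below 0.012 m and angle between each of copper_mid, iron_mid's own z axis and vertical above 3.02159 rad and angle between the x axis of copper_mid and the x axis of aluminium_mid, either way round below 0.14 rad and x of copper_mid in the frame of aluminium_mid between -0.009 and 0.009 m and y of copper_mid in the frame of aluminium_mid between 0.027 and 0.0345 m and z of copper_mid in the frame of aluminium_mid between -0.0035 and 0.0035 m and angle between the x axis of brass_mid and the y axis of aluminium_mid, either way round below 0.14 rad and y of brass_mid in the frame of aluminium_mid between 0.005 and 0.025 m and z of brass_mid in the frame of aluminium_mid between 0.02 and 0.028 m and angle between the x axis of iron_mid and the x axis of brass_mid, either way round below 0.14 rad and x of iron_mid in the frame of brass_mid between -0.009 and 0.009 m and z of iron_mid in the frame of brass_mid between -0.0035 and 0.0035 m and y of iron_mid in the frame of aluminium_mid between 0.003 and 0.027 m and ((x of brass_mid in the frame of aluminium_mid between 0.005 and 0.025 m and x of iron_mid in the frame of aluminium_mid between -0.027 and -0.004 m) or (x of brass_mid in the frame of aluminium_mid between -0.025 and -0.005 m and x of iron_mid in the frame of aluminium_mid between 0.004 and 0.027 m)) and (y of iron_mid in the frame of brass_mid between 0.027 and 0.0345 m or y of iron_mid in the frame of brass_mid between -0.0345 and -0.027 m) and linear speed of each of aluminium, copper, brass, iron below 0.02 m/s); the robot touches nothing.
It fails at once if the dish was disturbed (moved more than 20 mm or tipped) (distance of dish from where it was at the start of the episode above 0.02 m or angle between dish's own z axis and vertical above 0.3 rad).
It fails at once if the jar was disturbed (moved more than 20 mm or tipped) (distance of jar from where it was at the start of the episode above 0.02 m or angle between jar's own z axis and vertical above 0.3 rad).
It fails at once if the puck was disturbed (moved more than 20 mm or tipped) (distance of puck from where it was at the start of the episode above 0.02 m or angle between puck's own z axis and vertical above 0.3 rad).
It also fails if it takes over 72 s, if anything falls off the work surface, if the arm or the gripper's body presses on something with over 40 N, if the wrist force passes 120 N, or if a joint passes its speed limit or range.

## Working session

There is one attempt and no reset: what is moved stays moved. The work goes in short steps, Python scripts to look and compute and a tool call to move; the robot and the scene stay as the last step left them, time stands still between calls to the robot, and variables do not carry over. Pictures are saved under pics/ and viewed, and the job is handed in when it is done.

Besides the shell and the picture viewer there is one more tool, called after "Request:" as name([rows], argument=value, ...), one row to a line, values as JSON. send_rows: Moves the arm, as the interface text tells. Scaled input: -1 to 1 covers 0.03 m each way for a shift and 5 degrees each way for a turn. Its arguments: {"type":"object","properties":{"commands":{"type":"array"},"grip_force":{"type":"number"}},"required":["commands"]}

```bash
ls; mkdir -p pics
python3 - <<'E'
from bench import r
import cv2
s=r.read_state()
print(s, r.hold_point_z)
for n in ("scene","side","wrist"):
    c=r.calibration(n); print(n,c)
    cv2.imwrite(f"pics/{n}0.png",r.camera(n))
E
```

```text
pics
{'time': 0.0, 'joint_positions': array([-1.29955572,  0.33288335, -0.06472758,  1.46094735,  0.02158207,
        1.34984274, -0.08848496]), 'joint_vel': array([-0.00103915, -0.0015883 ,  0.00153572, -0.00076479, -0.00069882,
        0.00178581,  0.00025642]), 'joint_torque': array([-2.77716108e-04, -6.23253393e+01,  2.45054998e-02, -3.89904892e+01,
       -6.13077474e-02,  3.97579093e-02,  1.52288308e-04]), 'ee_pos': array([0.18089355, 0.59786018, 0.22174393]), 'eef_rot': array([ 1.46363446e-01,  9.89230641e-01, -6.87977125e-04, -8.38317567e-05]), 'ft_force': array([ 0.0463444 , -0.44230208,  0.36093934]), 'torque': array([ 0.00969397, -0.05733007,  0.02401046]), 'width': 0.0869340570669517} 0.0187
scene {'K': array([[423.46155197,   0.        , 324.18869616],
       [  0.        , 423.46155197, 202.45622226],
       [  0.        ,   0.        ,   1.        ]]), 'dist': array([-0.03405112,  0.        ,  0.        ,  0.        ,  0.        ]), 'R': array([[ 0.20452419,  0.97863624, -0.02099899],
       [ 0.65187453, -0.15217532, -0.74290125],
       [-0.73022562,  0.13825257, -0.
[... 414 characters left out ...]

       [ 0.03093279, -0.72060833, -0.692652  ]]), 't': array([0.55304828, 0.08327888, 1.12983783])}
wrist {'K': array([[330.46402833,   0.        , 319.35193777],
       [  0.        , 330.46402833, 199.58853752],
       [  0.        ,   0.        ,   1.        ]]), 'dist': array([-0.05989047,  0.        ,  0.        ,  0.        ,  0.        ]), 'mount': array([[-8.57039842e-04, -9.64981690e-01, -2.62315848e-01,
         7.05730626e-02],
       [ 9.99999520e-01, -7.02269785e-04, -6.83763288e-04,
         1.98227576e-04],
       [ 4.75602559e-04, -2.62316308e-01,  9.64981828e-01,
        -1.60295851e-01],
       [ 0.00000000e+00,  0.00000000e+00,  0.00000000e+00,
         1.00000000e+00]])}
```

View pics/scene0.png

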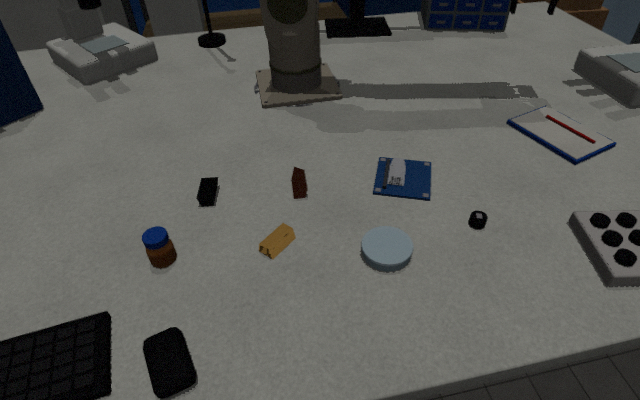

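View pics/side0.png

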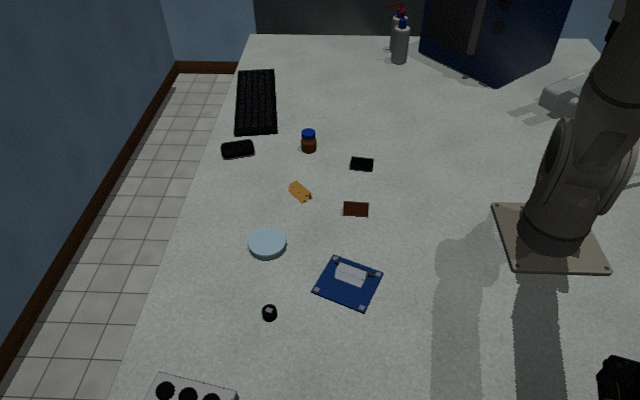

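View pics/wrist0.png

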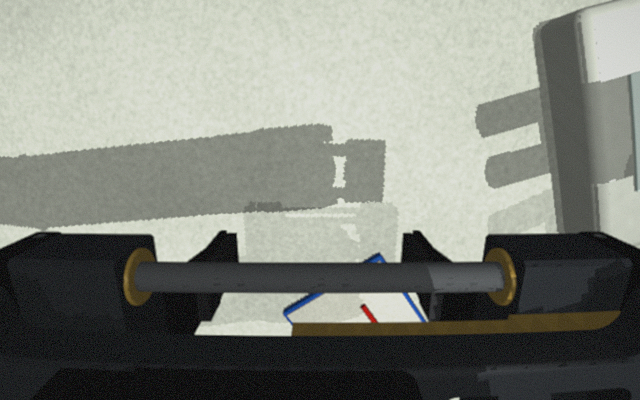

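The arm stands at the back. From the scene view: copper at (299,183), brass (277,241), iron (207,191), plate (403,178), dish (386,250), jar (159,248), puck (478,219). Enlarging.

Run:
```python
import cv2,numpy as np
a=cv2.imread("pics/scene0.png"); b=cv2.imread("pics/side0.png")
cv2.imwrite("pics/s0a.png",cv2.resize(a[160:265,190:320],None,fx=6,fy=5.7,interpolation=cv2.INTER_CUBIC)[:, :])
def crop(im,x0,x1,y0,y1,f,n):
    c=cv2.resize(im[y0:y1,x0:x1],None,fx=f,fy=f,interpolation=cv2.INTER_CUBIC)
    for x in range(x0,x1,10): cv2.line(c,((x-x0)*f,0),((x-x0)*f,6),(0,0,255),1);cv2.putText(c,str(x),((x-x0)*f,16),0,.35,(0,0,255),1)
    for y in range(y0,y1,10): cv2.line(c,(0,(y-y0)*f),(6,(y-y0)*f),(0,0,255),1);cv2.putText(c,str(y),(8,(y-y0)*f+4),0,.35,(0,0,255),1)
    cv2.imwrite(n,c)
crop(a,190,310,160,260,6,"pics/s0a.png")
crop(a,360,440,150,205,9,"pics/s0b.png")
crop(b,280,380,150,220,8,"pics/d0a.png")
crop(b,305,390,250,315,9,"pics/d0b.png")
```

```text
(no output)
```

View pics/s0a.png

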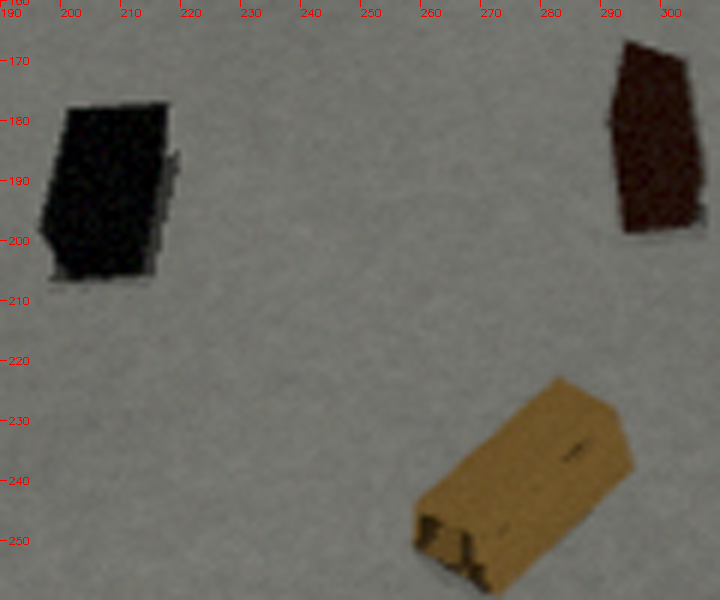

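View pics/s0b.png

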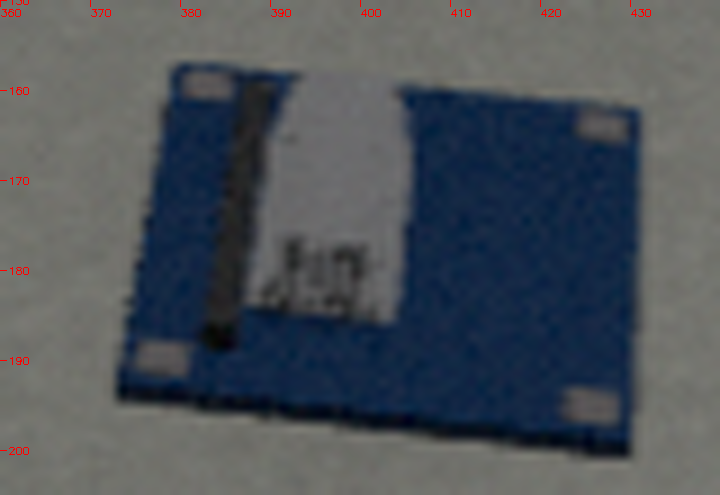

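View pics/d0a.png

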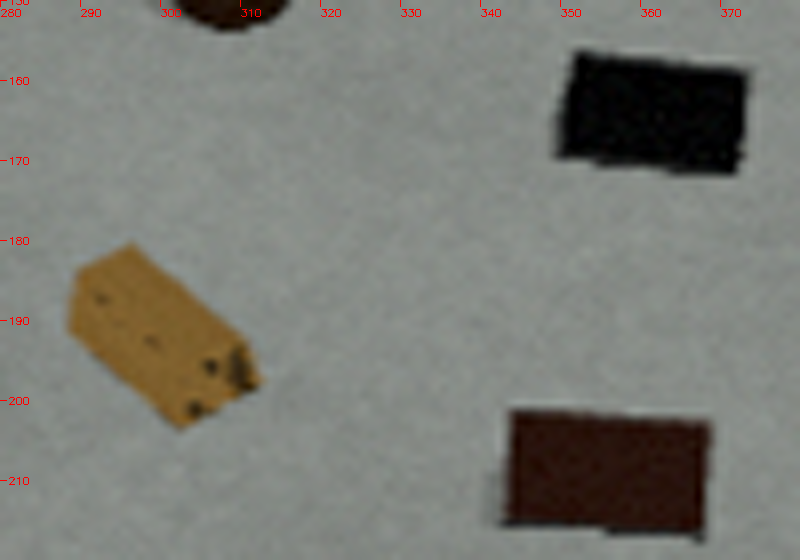

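View pics/d0b.png

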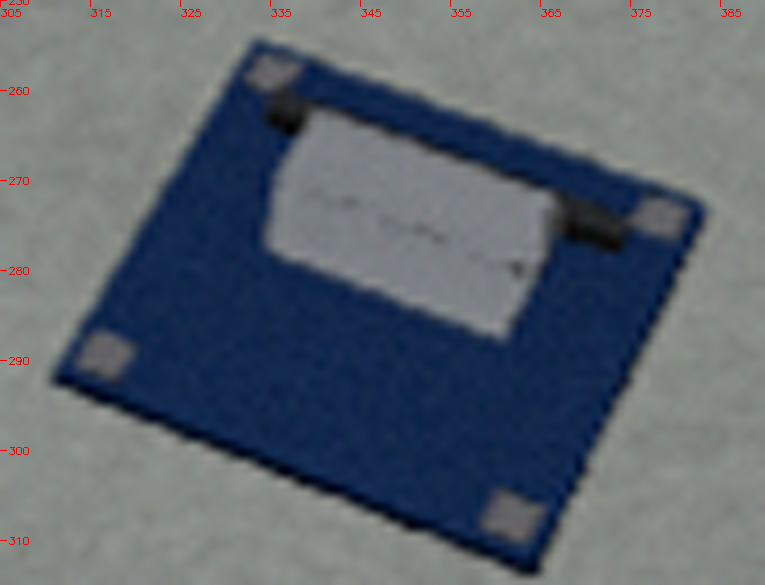

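```bash
cat > h.py <<'E'
import cv2,numpy as np
from scipy.optimize import minimize
from scipy.spatial.transform import Rotation as Rn
L=.033
ING=np.array([[sx*L,sy*w,z] for sx in(-1,1) for sy in(-1,1) for w,z in((.018,-.012),(.012,.012))])
PLATE=np.array([[x,y,z] for x in(-.065,.065) for y in(-.06,.06) for z in(0,.006)])
BASE={'alu':np.eye(3),'brass':np.eye(3),'plate':np.eye(3),
 'iron':Rn.from_euler('x',180,degrees=True).as_matrix(),
 'copper':Rn.from_euler('x',-104.04,degrees=True).as_matrix()}
Z={'alu':.018,'brass':.012,'iron':.012,'copper':.01456,'plate':0}
def cam(r,name,st=None):
    c=r.calibration(name)
    if 'R' in c: R,t=c['R'],c['t']
    else:
        T=np.eye(4);T[:3,:3]=Rn.from_quat(st['eef_rot']).as_matrix();T[:3,3]=st['ee_pos']
        M=np.linalg.inv(T@c['mount']);R,t=M[:3,:3],M[:3,3]
    return dict(K=np.array(c['K']),d=np.array(c['dist']),R=np.array(R),t=np.array(t))
def proj(c,P):
    return cv2.projectPoints(np.asarray(P,float),cv2.Rodrigues(c['R'])[0],c['t'],c['K'],c['d'])[0][:,0]
def ray(c,uv,z):
    p=cv2.undistortPoints(np.array([[uv]],float),c['K'],c['d'])[0,0]
    d=c['R'].T@np.array([p[0],p[1],1]);o=-c['R'].T@c['t'];return (o+d*(z-o[2])/d[2])
def seg(im,obj,seed):
    f=im.astype(int);b,g,rr=f[...,0],f[...,1],f[...,2]
    if obj=='brass': m=(rr-b>40)
    elif obj=='plate': m=(b-rr>25)
    elif obj=='alu': m=(b-rr<45)&(b+g+rr>230)
    elif obj=='iron': m=(b+g+rr<90)
    elif obj=='copper': m=(rr-b>10)
    m=m.astype(np.uint8)
    if obj=='plate':
        m=cv2.morphologyEx(m,cv2.MORPH_OPEN,np.ones((3,3)))
    else: m=cv2.morphologyEx(m,cv2.MORPH_CLOSE,np.ones((3,3)))
    n,l,s,cc=cv2.connectedComponentsWithStats(m)
    k=l[int(seed[1]),int(seed[0])]
    if k==0:
        ys,xs=np.nonzero(l);i=np.argmin((xs-seed[0])**2+(ys-seed[1])**2);k=l[ys[i],xs[i]]
    m=(l==k).astype(np.uint8)
    cs,_=cv2.findContours(m,cv2.RETR_EXTERNAL,cv2.CHAIN_APPROX_NONE)
    o=np.zeros_like(m);cv2.fillPoly(o,[cv2.convexHull(max(cs,key=len))],1)
    return o
def pts(obj,p,base=None,z=None):
    B=BASE[obj] if base is None else base
    M=PLATE if obj=='plate' else ING
    return M@(Rn.from_euler('z',p[2]).as_matrix()@B).T+[p[0],p[1],Z[obj] if z is None else z]
S=8
def fit(obj,views,p0,base=None,z=None):
    """views: list of (cam,mask)"""
    V=[]
    for c,m in views:
        ys,xs=np.nonzero(m);x0,x1,y0,y1=xs.min()-15,xs.max()+16,ys.min()-15,ys.max()+16
        x0=max(x0,0);y0=max(y0,0)
        mm=cv2.resize(m[y0:y1,x0:x1],None,fx=S,fy=S,interpolation=cv2.INTER_NEAREST)
        V.append((c,mm,x0,y0))
    def cost(p):
        e=0
        for c,mm,x0,y0 in V:
            q=(proj(c,pts(obj,p,base,z))+.5-[x0,y0])*S
            o=np.zeros_like(mm);cv2.fillPoly(o,[cv2.convexHull(np.round(q).astype(np.int32))],1)
            e+=1-(o&mm).sum()/((o|mm).sum()+1e-9)
        return e/len(V)
    best=None
    for dy in (0,.2,-.2):
        s=minimize(cost,[p0[0],p0[1],p0[2]+dy],method='Nelder-Mead',options=dict(initial_simplex=np.array([[0,0,dy],[.008,0,dy],[0,.008,dy],[0,0,dy+.15]])+p0,xatol=1e-5,fatol=1e-5))
        if best is None or s.fun<best.fun:best=s
    return best.x,best.fun
def crop(im,x0,x1,y0,y1,f,n):
    c=cv2.resize(im[y0:y1,x0:x1],None,fx=f,fy=f,interpolation=cv2.INTER_CUBIC)
    for x in range(x0,x1,10): cv2.line(c,((x-x0)*f,0),((x-x0)*f,6),(0,0,255),1);cv2.putText(c,str(x),((x-x0)*f,16),0,.35,(0,0,255),1)
    for y in range(y0,y1,10): cv2.line(c,(0,(y-y0)*f),(6,(y-y0)*f),(0,0,255),1);cv2.putText(c,str(y),(8,(y-y0)*f+4),0,.35,(0,0,255),1)
    cv2.imwrite(n,c)
E
python3 - <<'E'
from h import *
from bench import r
A=cam(r,'scene');B=cam(r,'side');a=cv2.imread("pics/scene0.png");b=cv2.imread("pics/side0.png")
seeds={'copper':((299,183),(356,209)),'brass':((277,241),(300,193)),'iron':((207,191),(361,164)),'plate':((420,178),(340,290)),'alu':((397,172),(348,274))}
for o,(s,d) in seeds.items():
    p=ray(A,s,.01);ma=seg(a,o,s);mb=seg(b,o,d)
    y0={'brass':-.6}.get(o,-.1 if o!='iron' else 0)
    for v in ([(A,ma)],[(B,mb)],[(A,ma),(B,mb)]):
        x,f=fit(o,v,np.array([p[0],p[1],y0])); print(o,np.round(x,4),round(f,3),end=' | ')
    print(ma.sum(),mb.sum())
for n,s,d in (('dish',(386,243),(267,240)),('jar',(155,235),(308,133)),('puck',(478,215),(270,309))):
    z={'dish':.02,'jar':.065,'puck':.022}[n];print(n,ray(A,s,z),ray(B,d,z))
E
```

```text
copper [ 0.4777 -0.0674 -0.0422] 0.068 | copper [ 0.4788 -0.0683 -0.0351] 0.062 | copper [ 0.4787 -0.0678 -0.0469] 0.068 | 440 369
brass [ 0.6309 -0.1353 -0.8299] 0.038 | brass [ 0.6308 -0.1354 -0.8347] 0.055 | brass [ 0.6308 -0.1353 -0.8327] 0.046 | 749 326
iron [ 0.46   -0.2602 -0.1411] 0.044 | iron [ 0.46   -0.2584 -0.1442] 0.075 | iron [ 0.4604 -0.2599 -0.1456] 0.068 | 496 287
plate [ 0.4983  0.1714 -0.3584] 0.338 | plate [ 0.4983  0.1609 -0.4097] 0.148 | plate [ 0.4978  0.1617 -0.3929] 0.246 | 1415 2194
alu [ 0.8844 -0.2679  1.3923] 0.994 | alu [ 0.4915  0.1469 -0.415 ] 0.066 | alu [ 0.4915  0.1469 -0.415 ] 0.532 | 232934 547
dish [0.69211118 0.05813868 0.02      ] [0.69556086 0.05504479 0.02      ]
jar [ 0.62389406 -0.34204731  0.065     ] [ 0.62073187 -0.33565704  0.065     ]
puck [0.66409513 0.25289823 0.022     ] [0.66236093 0.2511057  0.022     ]
```

Request:
send_rows([
  [0.7, -0.95, 0, 0, 0, -1, -1],
  [0.7, -0.95, 0, 0, 0, -1, -1],
  [0.7, -0.95, 0, 0, 0, -1, -1],
  [0.7, -0.95, 0, 0, 0, -1, -1],
  [0.7, -0.95, 0, 0, 0, -1, -1],
  [0.7, -0.95, 0, 0, 0, -1, -1],
  [0.7, -0.95, 0, 0, 0, -1, -1],
  [0.7, -0.95, 0, 0, 0, -1, -1],
  [0.7, -0.95, 0, 0, 0, -1, -1],
  [0.7, -0.95, 0, 0, 0, -1, -1],
], grip_force=40)

```text
time: 0.98
ee_pos: [0.3883, 0.3037, 0.2179]
eef_rot: [0.56, 0.828, -0.001, -0.004]
ft_force: [0.1, 0.5, -1.6]
width: 0.0868
```

Request:
send_rows([
  [0.4, -0.5, 0, 0, 0, -1, -1],
  [0.4, -0.5, 0, 0, 0, -1, -1],
  [0.4, -0.5, 0, 0, 0, -1, -1],
  [0.4, -0.5, 0, 0, 0, -1, -1],
  [0.4, -0.5, 0, 0, 0, -1, -1],
  [0.4, -0.5, 0, 0, 0, -1, -1],
  [0.4, -0.5, 0, 0, 0, -1, -1],
  [0.4, -0.5, 0, 0, 0, -1, -1],
  [0.4, -0.5, 0, 0, 0, -1, -1],
  [0, 0, 0, 0, 0, 0, -1],
])

```text
time: 1.82
ee_pos: [0.5042, 0.1514, 0.2171]
eef_rot: [0.85, 0.526, -0.0, -0.003]
ft_force: [-0.4, -1.0, 1.4]
width: 0.0871
```

```bash
cat >> h.py <<'E'
def yaw_tilt(st):
    R=Rn.from_quat(st['eef_rot']).as_matrix();return np.degrees(np.arctan2(R[1,1],R[0,1])),R
def snap(r,n):
    st=r.read_state();im=r.camera('wrist');cv2.imwrite(f'pics/{n}.png',im)
    np.savez(f'pics/{n}.npz',q=st['eef_rot'],p=st['ee_pos'])
    print(n,round(st['time'],2),np.round(st['ee_pos'],4),'yaw',round(yaw_tilt(st)[0],2),'j',np.round(st['joint_positions'],2),'w',round(st['width'],4),'F',np.round(st['ft_force'],1));return st,im
E
python3 - <<'E'
from h import *
from bench import r
snap(r,'w1')
E
```

```text
w1 1.82 [0.5042 0.1514 0.2171] yaw -26.52 j [-0.78  0.11  0.44  1.75 -0.06  1.29 -0.79] w 0.0871 F [-0.4 -1.   1.4]
```

View pics/w1.png

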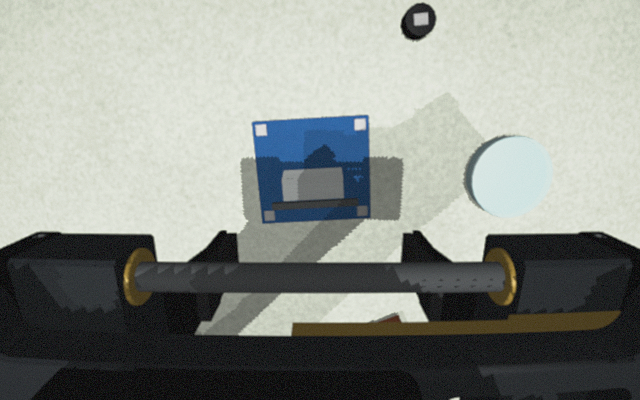

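The plate is fully visible: corners approx (253,121), (369,116), (369,218), (264,222); aluminium (313,184); dish at (510,176), puck (419,21). Zooming.

Run:
```python
from h import *
crop(cv2.imread('pics/w1.png'),240,380,110,225,5,'pics/w1c.png')
```

```text
(no output)
```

View pics/w1c.png

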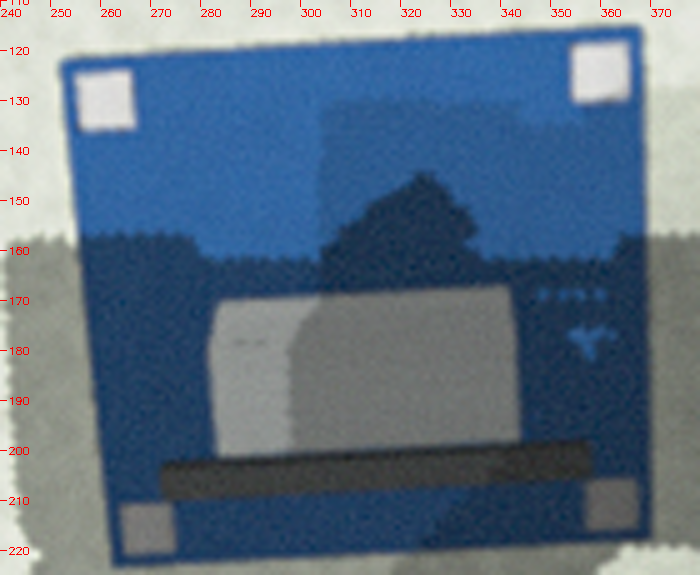

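Run:
```python
from h import *
from bench import r
from scipy.optimize import least_squares
d=np.load('pics/w1.npz');C=cam(r,'wrist',dict(eef_rot=d['q'],ee_pos=d['p']))
uv=np.array([[252,122],[368,115],[370,217.5],[262,223]])-.0
X=[ray(C,u,.006) for u in uv];print(np.round(X,4))
for i in range(4): print(np.linalg.norm(X[i]-X[(i+1)%4]),end=' ')
loc=np.array([[.065,.06],[-.065,.06],[-.065,-.06],[.065,-.06]])
for sg in (1,-1):
    f=lambda p:(proj(C,np.c_[ (sg*loc)@np.array([[np.cos(p[2]),np.sin(p[2])],[-np.sin(p[2]),np.cos(p[2])]])+p[:2],np.full(4,.006)])-uv).ravel()
    s=least_squares(f,[.5,.16,-.4],x_scale=.01);print(s.x,np.round(s.fun,2))
    if sg==1:p=s.x
# alu
for ax in (-.004,0,.004):
  c,sn=np.cos(p[2]),np.sin(p[2]);q=[p[0]+c*ax-sn*-.0155,p[1]+sn*ax+c*-.0155,p[2]]
  print(np.round(q,4),np.round(proj(C,pts('alu',q)),1).tolist())
# views in other cams
for n in('scene','side'):
  c=cam(r,n);print(n,np.round(proj(c,pts('plate',p)),1)[1::2].tolist(), np.round(proj(c,pts('alu',q)),1).tolist())
for n,u,z in (('dish',(512,172),.02),('puck',(421,19),.022)):print(n,ray(C,u,z))
```

```text
[[0.4645 0.2383 0.006 ]
 [0.5818 0.1879 0.006 ]
 [0.5351 0.0796 0.006 ]
 [0.4173 0.1305 0.006 ]]
0.12770723619286461 0.11796489530212953 0.128409523545439 0.1176141509193524 [0.49544704 0.1506699  2.67849427] [  6.93 106.58  -0.35 113.73   1.58 -91.45  -8.14 -96.83]
[ 0.49545025  0.15066879 -0.46131861] [  7.02 106.67  -0.26 113.63   1.49 -91.56  -8.23 -96.72]
[0.5059 0.1628 2.6785] [[345.8, 150.1], [347.3, 158.4], [345.2, 181.5], [346.8, 180.7], [286.9, 150.1], [284.8, 158.4], [287.7, 181.5], [285.4, 180.6]]
[0.5024 0.1645 2.6785] [[342.2, 150.1], [343.5, 158.4], [341.7, 181.5], [343.1, 180.7], [283.4, 150.1], [281.0, 158.4], [284.2, 181.5], [281.7, 180.6]]
[0.4988 0.1663 2.6785] [[338.6, 150.1], [339.7, 158.4], [338.2, 181.5], [339.4, 180.7], [279.8, 150.1], [277.2, 158.4], [280.8, 181.5], [277.9, 180.7]]
scene [[422.9, 199.3], [365.8, 190.6], [427.8, 162.6], [375.9, 155.6]] [[411.8, 186.5], [410.3, 177.3], [395.1, 184.0], [398.9, 175.7], [414.9, 168.2], [413.5, 159.3], [398.9, 166.0], [402.7, 157.8]]
side [[311.0, 285.4], [335.8, 249.8], [362.8, 309.1], [384.9, 270.3]] [[330.5, 283.2], [331.8, 274.9], [337.8, 272.1], [336.8, 267.5], [356.6, 294.9], [358.2, 286.6], [363.5, 283.3], [362.9, 278.8]]
dish [0.69980478 0.06183226 0.02      ]
puck [0.66645841 0.25060095 0.022     ]
```

Run:
```python
from h import *
from bench import r
from scipy.optimize import least_squares
d=np.load('pics/w1.npz');W=cam(r,'wrist',dict(eef_rot=d['q'],ee_pos=d['p']))
loc=np.array([[-.065,.06],[.065,.06],[.065,-.06],[-.065,-.06]])
U={'wrist':(W,[[252,122],[368,115],[370,217.5],[262,223]]),
'scene':(cam(r,'scene'),[[430.5,162],[430,198.5],[372.5,193],[379,157.5]]),
'side':(cam(r,'side'),[[310.5,292],[364,313.5],[383,273],[332.5,254]])}
def P2(p,l,z): return np.c_[l@np.array([[np.cos(p[2]),np.sin(p[2])],[-np.sin(p[2]),np.cos(p[2])]])+p[:2],np.full(len(l),z)]
for n,(C,uv) in U.items():
    if n=='side': z=.006
    f=lambda p:(proj(C,P2(p,loc,.006))-uv).ravel()
    s=least_squares(f,[.5,.16,-.4],x_scale=.01);print(n,np.round(s.x,4),np.round(s.fun,2))
    p=s.x
    for ax in (0,):
        q=list(P2(p,np.array([[ax,-.0155]]),0)[0,:2])+[p[2]]
        print(' alu',np.round(q,4),np.round(proj(C,pts('alu',q)),1).tolist())
```

```text
wrist [ 0.4996  0.1589 -0.4083] [-1.23 -0.92  0.93 -0.73  0.77  1.01 -0.47  1.07]
 alu [ 0.4934  0.1447 -0.4083] [[286.4, 201.3], [283.7, 201.8], [283.9, 170.9], [281.9, 180.3], [342.9, 198.3], [344.1, 198.6], [341.8, 167.7], [343.3, 177.0]]
scene [ 0.5002  0.1603 -0.3975] [ 0.21  0.02  0.31  0.56 -0.01 -0.24 -0.56 -0.53]
 alu [ 0.4942  0.146  -0.3975] [[388.8, 166.3], [392.3, 157.9], [404.7, 167.9], [403.2, 159.0], [386.3, 184.6], [390.1, 176.1], [403.2, 186.3], [401.5, 177.3]]
side [ 0.497   0.1534 -3.0545] [  8.11 -32.66   8.79 -56.23  -3.57  26.59 -11.98  48.02]
 alu [ 0.4957  0.1689 -3.0545] [[334.3, 291.4], [334.3, 282.8], [333.4, 278.3], [333.7, 274.0], [363.7, 290.2], [364.0, 281.6], [362.0, 277.2], [362.8, 272.9]]
```

Request:
send_rows([
  [-0.1, -0.93, -0.1, 0, 0, 0.6, -1],
  [-0.1, -0.93, -0.1, 0, 0, 0.6, -1],
  [-0.1, -0.93, -0.1, 0, 0, 0.6, -1],
  [-0.1, -0.93, -0.1, 0, 0, 0.6, -1],
  [-0.1, -0.93, -0.1, 0, 0, 0.6, -1],
  [-0.1, -0.93, -0.1, 0, 0, 0.6, -1],
  [-0.1, -0.93, -0.1, 0, 0, 0.6, -1],
  [-0.1, -0.93, -0.1, 0, 0, 0.6, -1],
  [0, 0, 0, 0, 0, 0, -1],
])

```text
time: 2.62
ee_pos: [0.473, -0.0683, 0.1906]
eef_rot: [0.702, 0.713, -0.002, -0.005]
ft_force: [0.2, 0.6, 0.1]
width: 0.0865
```

Run:
```python
from h import *
from bench import r
snap(r,'w2')
```

```text
w2 2.62 [ 0.473  -0.0683  0.1906] yaw 0.89 j [-0.55  0.02  0.61  1.9  -0.01  1.24  0.09] w 0.0865 F [0.2 0.6 0.1]
```

View pics/w2.png

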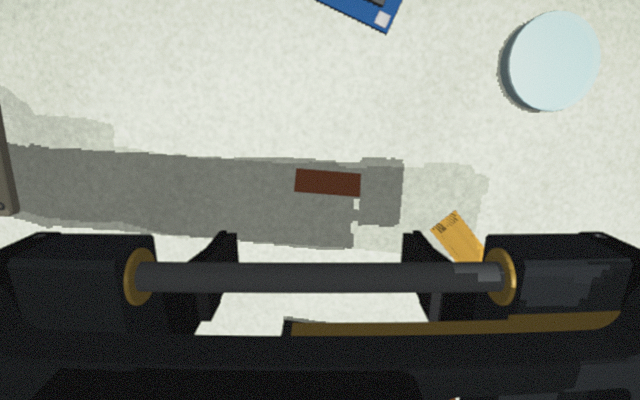

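Copper shows at (327,182), clear of everything around it; plate corner at (385,30), dish (550,62), brass (458,235).

Run:
```python
from h import *
from bench import r
im=cv2.imread('pics/w2.png');print(im[182,327],im[182,280],im[182,500])
m=((im[...,2].astype(int)-im[...,0]>25)&(im.sum(2)<260)).astype(np.uint8)
n,l,s,c=cv2.connectedComponentsWithStats(m);m=(l==l[182,327]).astype(np.uint8);print(m.sum())
d=np.load('pics/w2.npz');C=cam(r,'wrist',dict(eef_rot=d['q'],ee_pos=d['p']))
x,f=fit('copper',[(C,m)],np.array([.479,-.068,-.045]));print(x,f)
crop(im,285,370,160,205,8,'pics/w2c.png')
print(np.round(proj(C,pts('copper',x)),1))
```

```text
[34 47 80] [112 118 116] [220 230 226]
1505
[ 0.47967707 -0.0689577  -0.06409757] 0.057873815305092724
[[292.7 191.4]
 [295.  167.6]
 [295.  191.7]
 [296.4 169.4]
 [359.3 196.7]
 [360.5 172.8]
 [355.1 196.4]
 [357.5 174.3]]
```

View pics/w2c.png

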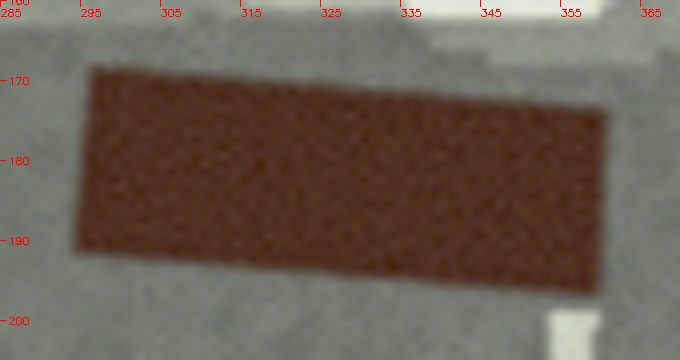

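Request:
send_rows([
  [0.1, 0.1, 0, 0, 0, -0.92, -1],
  [0.1, 0, -0.2, 1, -0.06, 0, -1],
  [0, 0, -0.2, 1, -0.06, 0, -1],
  [0, 0, -0.2, 1, -0.06, 0, -1],
  [0, 0, -0.2, 1, -0.06, 0, -1],
  [0, 0, -0.2, 1, -0.06, 0, -1],
  [0, 0, -0.2, 1, -0.06, 0, -1],
  [0, 0, -0.2, 1, -0.06, 0, -1],
  [0, 0, -0.2, 1, -0.06, 0, -1],
  [0, 0, 0, 1, -0.06, 0, -1],
])

```text
time: 3.5
ee_pos: [0.4868, -0.04, 0.1465]
eef_rot: [0.657, 0.635, 0.298, -0.276]
ft_force: [-0.1, 0.5, -0.3]
width: 0.087
```

```bash
cat >> h.py <<'E'
def to_go(r,pos,axis_yaw_deg,tilt_deg):
    """rotvec & shift to target: jaw y along yaw, then tilted about that axis by tilt (+ : +rot about jaw dir)"""
    st=r.read_state();R=Rn.from_quat(st['eef_rot']).as_matrix()
    a=np.radians(axis_yaw_deg);y=np.array([np.cos(a),np.sin(a),0]);z=np.array([0,0,-1.]);x=np.cross(y,z)
    T=Rn.from_rotvec(np.radians(tilt_deg)*y).as_matrix()@np.c_[x,y,z]
    rv=Rn.from_matrix(T@R.T).as_rotvec()
    print('t',round(st['time'],2),'pos',np.round(st['ee_pos'],4),'shift mm',np.round((np.array(pos)-st['ee_pos'])*1e3,1),'units',np.round((np.array(pos)-st['ee_pos'])/.03,2),'turn deg',np.round(np.degrees(rv),2),'units',np.round(np.degrees(rv)/5,2),'w',round(st['width'],4),'F',np.round(st['ft_force'],1),'j',np.round(st['joint_positions'],2))
E
python3 - <<'E'
from h import *
from bench import r
to_go(r,[.480,-.0651,.0107],-3.7,45)
E
```

```text
t 3.5 pos [ 0.4868 -0.04    0.1465] shift mm [  -6.8  -25.1 -135.8] units [-0.23 -0.84 -4.53] turn deg [-2.88  1.   -1.38] units [-0.58  0.2  -0.28] w 0.087 F [-0.1  0.5 -0.3] j [-0.06  0.45  0.66  1.86 -0.94  1.57  0.92]
```

Request:
send_rows([
  [-0.23, -0.84, -0.5, -0.58, 0.2, -0.28, -1],
  [0, 0, -1, 0, 0, 0, -1],
  [0, 0, -1, 0, 0, 0, -1],
  [0, 0, -0.8, 0, 0, 0, -1],
  [0, 0, 0, 0, 0, 0, -1],
])

```text
time: 3.92
ee_pos: [0.4795, -0.0603, 0.0408]
eef_rot: [0.672, 0.631, 0.279, -0.268]
ft_force: [0.0, 0.9, 0.5]
width: 0.087
```

Run:
```python
from h import *
from bench import r
to_go(r,[.480,-.0651,.0107],-3.7,45)
snap(r,'w3')
```

```text
t 3.92 pos [ 0.4795 -0.0603  0.0408] shift mm [  0.5  -4.8 -30.1] units [ 0.02 -0.16 -1.  ] turn deg [-0.56 -0.38 -0.31] units [-0.11 -0.08 -0.06] w 0.087 F [0.  0.9 0.5] j [-0.    0.62  0.62  1.89 -1.    1.46  1.06]
w3 3.92 [ 0.4795 -0.0603  0.0408] yaw -3.39 j [-0.    0.62  0.62  1.89 -1.    1.46  1.06] w 0.087 F [0.  0.9 0.5]
```

View pics/w3.png

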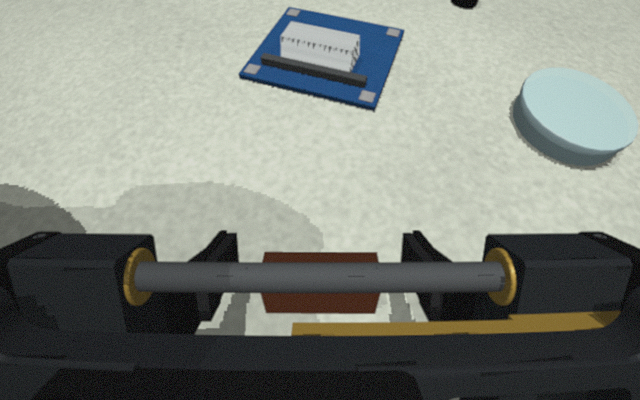

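Copper sits centred between the fingers (columns 262–380; fingers at 237 and 403). Descending and gripping.

Request:
send_rows([
  [0, -0.16, -0.5, -0.1, -0.08, -0.06, -1],
  [0, 0, -0.45, 0, 0, 0, -1],
  [0, 0, 0, 0, 0, 0, -1],
])

```text
time: 4.22
ee_pos: [0.4825, -0.0627, 0.017]
eef_rot: [0.671, 0.634, 0.281, -0.262]
ft_force: [-0.1, -0.3, 0.3]
width: 0.0873
```

Run:
```python
from h import *
from bench import r
to_go(r,[.480,-.0651,.0107],-3.7,45)
```

```text
t 4.22 pos [ 0.4825 -0.0627  0.017 ] shift mm [-2.5 -2.4 -6.3] units [-0.08 -0.08 -0.21] turn deg [-0.16  0.29 -0.29] units [-0.03  0.06 -0.06] w 0.0873 F [-0.1 -0.3  0.3] j [ 0.01  0.66  0.61  1.89 -1.02  1.43  1.11]
```

Request:
send_rows([
  [-0.08, -0.08, -0.22, 0, 0, 0, -1],
  [0, 0, 0, 0, 0, 0, -1],
  [0, 0, 0, 0, 0, 0, 1],
  [0, 0, 0, 0, 0, 0, 1],
  [0, 0, 0, 0, 0, 0, 1],
  [0, 0, 0, 0, 0, 0, 1],
  [0, 0, 0, 0, 0, 0, 1],
  [0, 0, 0, 0, 0, 0, 1],
])

```text
time: 4.88
ee_pos: [0.482, -0.0645, 0.0142]
eef_rot: [0.67, 0.635, 0.282, -0.261]
ft_force: [0.3, 0.7, -2.5]
width: 0.0654
```

Run:
```python
from h import *
from bench import r
to_go(r,[.480,-.0651,.0107],-3.7,45)
```

```text
t 4.88 pos [ 0.482  -0.0645  0.0142] shift mm [-2.  -0.6 -3.5] units [-0.07 -0.02 -0.12] turn deg [-0.18  0.54 -0.43] units [-0.04  0.11 -0.09] w 0.0654 F [ 0.3  0.7 -2.5] j [ 0.02  0.66  0.61  1.89 -1.03  1.42  1.12]
```

Request:
send_rows([
  [0, 0, 0.5, 0, 0, 0, 1],
  [0, 0, 1, 0, 0, 0, 1],
  [0, 0, 1, 0, 0, 0, 1],
  [0, 0, 1, 0, 0, 0, 1],
  [0, 0.3, 0.8, -1, 0.06, 0, 1],
  [0, 0.3, 0.3, -1, 0.06, 0, 1],
  [0, 0.3, 0.3, -1, 0.06, 0, 1],
  [0, 0.3, 0, -1, 0.06, 0, 1],
  [0, 0.3, 0, -1, 0.06, 0, 1],
  [0, 0.3, 0, -1, 0.06, 0, 1],
], grip_force=50)

```text
time: 5.72
ee_pos: [0.4792, -0.0175, 0.1632]
eef_rot: [0.728, 0.674, 0.094, -0.078]
ft_force: [-0.2, 0.7, -4.1]
width: 0.065
```

Run:
```python
from h import *
from bench import r
y=np.radians(-23.4);pl=np.array([-np.sin(y),np.cos(y),0]);mid=np.array([.493,.1447,.018])+.033*pl
print(mid)
to_go(r,mid+.0007*pl+[0,0,-.0044+.06],-23.4,-31)
```

```text
[0.50610588 0.1749859  0.018     ]
t 5.72 pos [ 0.4792 -0.0175  0.1632] shift mm [ 27.2 193.1 -89.6] units [ 0.91  6.44 -2.99] turn deg [-43.73  11.55 -18.17] units [-8.75  2.31 -3.63] w 0.065 F [-0.2  0.7 -4.1] j [-0.56  0.05  0.7   1.96 -0.3   1.17  0.19]
```

Request:
send_rows([
  [0.1, 0.7, 0, -0.92, 0.25, -0.38, 1],
  [0.1, 0.7, 0, -0.92, 0.25, -0.38, 1],
  [0.1, 0.7, 0, -0.92, 0.25, -0.38, 1],
  [0.1, 0.7, 0, -0.92, 0.25, -0.38, 1],
  [0.1, 0.7, 0, -0.92, 0.25, -0.38, 1],
  [0.1, 0.7, 0, -0.92, 0.25, -0.38, 1],
  [0.1, 0.7, 0, -0.92, 0.25, -0.38, 1],
  [0.1, 0.7, 0, -0.92, 0.25, -0.38, 1],
  [0.1, 0.7, 0, -0.92, 0.25, -0.38, 1],
  [0, 0, 0, 0, 0, 0, 1],
])

```text
time: 6.55
ee_pos: [0.5021, 0.1863, 0.163]
eef_rot: [0.803, 0.535, -0.217, 0.149]
ft_force: [-2.7, 1.5, -6.0]
width: 0.0657
```

Run:
```python
from h import *
from bench import r
y=np.radians(-23.4);pl=np.array([-np.sin(y),np.cos(y),0]);mid=np.array([.493,.1447,.018])+.033*pl
to_go(r,mid+.0007*pl+[0,0,-.0044+.04],-23.4,-31)
snap(r,'w4');im=r.camera('scene');cv2.imwrite('pics/s4.png',im);crop(im,340,460,110,210,6,'pics/s4c.png')
```

```text
t 6.55 pos [0.5021 0.1863 0.163 ] shift mm [   4.3  -10.6 -109.4] units [ 0.14 -0.35 -3.65] turn deg [-0.35  0.59 -0.83] units [-0.07  0.12 -0.17] w 0.0657 F [-2.7  1.5 -6. ] j [-0.97  0.53  0.49  1.49  0.09  1.59 -0.91]
w4 6.55 [0.5021 0.1863 0.163 ] yaw -22.57 j [-0.97  0.53  0.49  1.49  0.09  1.59 -0.91] w 0.0657 F [-2.7  1.5 -6. ]
```

View pics/s4c.png

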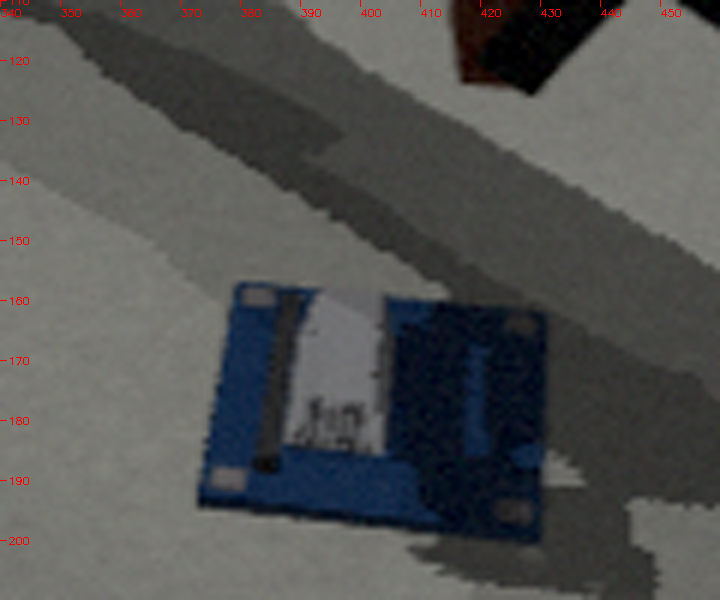

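View pics/w4.png

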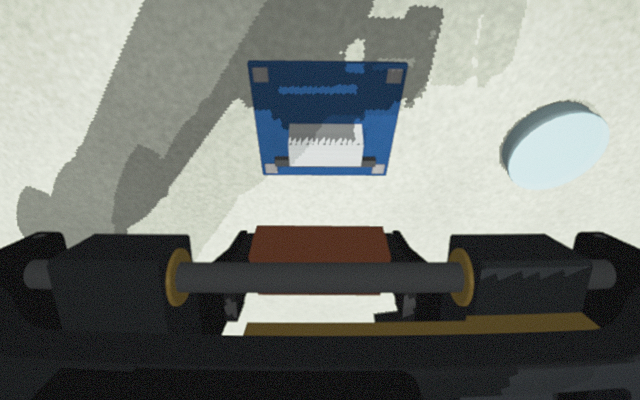

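Run:
```python
from h import *
from bench import r
d=np.load('pics/w4.npz');st=dict(eef_rot=d['q'],ee_pos=d['p']);C=cam(r,'wrist',st)
R=Rn.from_quat(d['q']).as_matrix();mid=d['p']+R@[-.0029,0,-.0034]
y=R[:,1]; a=np.arctan2(y[1],y[0])
B=Rn.from_euler('z',a).as_matrix()@BASE['iron']
for t in (-5,0,5):
    P=ING@(Rn.from_rotvec(np.radians(t)*y).as_matrix()@B).T+mid
    print(t,np.round(proj(C,P)).tolist())
print(R, mid)
im=cv2.imread('pics/w4.png');crop(im,225,415,215,330,4,'pics/w4c.png')
```

```text
-5 [[246.0, 256.0], [255.0, 228.0], [256.0, 300.0], [260.0, 258.0], [390.0, 256.0], [380.0, 227.0], [380.0, 299.0], [375.0, 257.0]]
0 [[245.0, 261.0], [254.0, 228.0], [256.0, 298.0], [260.0, 255.0], [390.0, 260.0], [381.0, 228.0], [379.0, 298.0], [375.0, 254.0]]
5 [[245.0, 265.0], [254.0, 229.0], [257.0, 297.0], [260.0, 252.0], [390.0, 264.0], [381.0, 228.0], [379.0, 296.0], [375.0, 252.0]]
[[ 0.33422052  0.92336161 -0.1889444 ]
 [ 0.79469743 -0.38386758 -0.4702145 ]
 [-0.50670764  0.00700171 -0.86208952]] [0.50175188 0.18556184 0.16740168]
```

View pics/w4c.png

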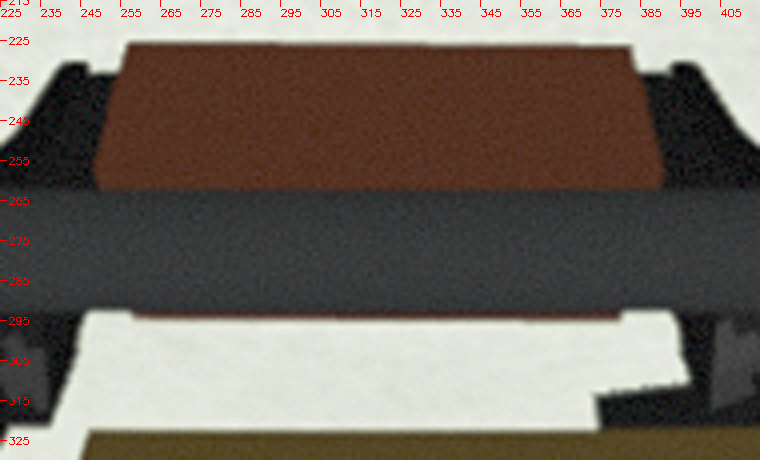

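Request:
send_rows([
  [0.14, -0.35, -0.5, -0.07, 0.12, -0.17, 1],
  [0, 0, -1, 0, 0, 0, 1],
  [0, 0, -1, 0, 0, 0, 1],
  [0, 0, -0.9, 0, 0, 0, 1],
  [0, 0, 0, 0, 0, 0, 1],
])

```text
time: 7.07
ee_pos: [0.5091, 0.1655, 0.0637]
eef_rot: [0.811, 0.525, -0.217, 0.143]
ft_force: [-1.2, 0.1, -3.9]
width: 0.0654
```

```bash
cat > g.py <<'E'
from h import *
from bench import r
import sys
dist=float(sys.argv[1]);up=float(sys.argv[2])
y=np.radians(-23.4);pl=np.array([-np.sin(y),np.cos(y),0]);mid=np.array([.493,.1447,.018])+dist*pl
to_go(r,mid+.0007*pl+[0,0,-.0044+up],-23.4,-31)
E
python3 g.py .033 .008
```

```text
t 7.07 pos [0.5091 0.1655 0.0637] shift mm [ -2.7  10.2 -42.1] units [-0.09  0.34 -1.4 ] turn deg [-0.71  0.63  0.68] units [-0.14  0.13  0.14] w 0.0654 F [-1.2  0.1 -3.9] j [-0.92  0.64  0.47  1.57  0.05  1.41 -0.92]
```

Request:
send_rows([
  [-0.09, 0.34, -0.4, -0.14, 0.13, 0.14, 1],
  [0, 0, -0.5, 0, 0, 0, 1],
  [0, 0, -0.3, 0, 0, 0, 1],
  [0, 0, 0, 0, 0, 0, 1],
])

```text
time: 7.4
ee_pos: [0.5081, 0.1721, 0.0309]
eef_rot: [0.808, 0.527, -0.221, 0.146]
ft_force: [-1.2, 0.5, -3.9]
width: 0.0658
```

```bash
python3 g.py .033 .008
```

```text
t 7.4 pos [0.5081 0.1721 0.0309] shift mm [-1.7  3.5 -9.3] units [-0.06  0.12 -0.31] turn deg [-0.2   0.22  0.32] units [-0.04  0.04  0.06] w 0.0658 F [-1.2  0.5 -3.9] j [-0.92  0.69  0.46  1.56  0.04  1.38 -0.93]
```

Request:
send_rows([
  [-0.05, 0.12, -0.2, 0, 0, 0, 1],
  [-0.02, 0.03, -0.15, 0, 0, 0, 1],
  [0, 0, 0, 0, 0, 0, 1],
])

```text
time: 7.65
ee_pos: [0.5074, 0.1758, 0.0221]
eef_rot: [0.809, 0.526, -0.22, 0.146]
ft_force: [-0.8, 0.5, -3.1]
width: 0.0654
```

```bash
python3 g.py .033 .0
python3 - <<'E'
from h import *
from bench import r
snap(r,'w5');im=r.camera('scene');crop(im,350,450,140,210,7,'pics/s5c.png');im=r.camera('side');crop(im,300,400,240,320,7,'pics/d5c.png')
E
```

```text
t 7.65 pos [0.5074 0.1758 0.0221] shift mm [-1.  -0.2 -8.5] units [-0.03 -0.01 -0.28] turn deg [-0.31  0.43  0.46] units [-0.06  0.09  0.09] w 0.0654 F [-0.8  0.5 -3.1] j [-0.93  0.7   0.45  1.57  0.03  1.36 -0.94]
w5 7.65 [0.5074 0.1758 0.0221] yaw -23.87 j [-0.93  0.7   0.45  1.57  0.03  1.36 -0.94] w 0.0654 F [-0.8  0.5 -3.1]
```

View pics/w5.png

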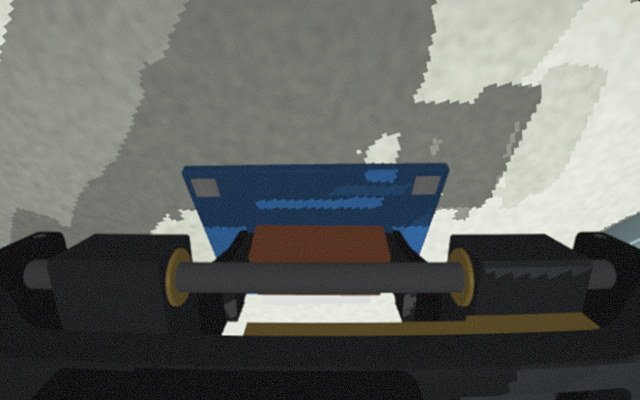

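View pics/d5c.png

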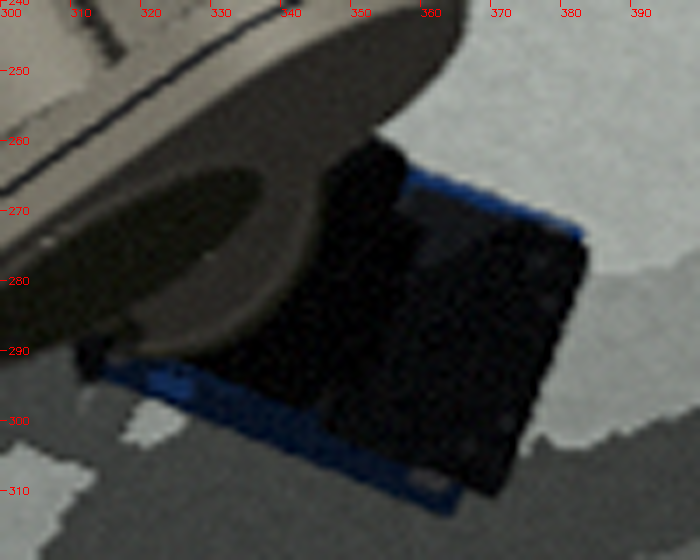

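View pics/s5c.png

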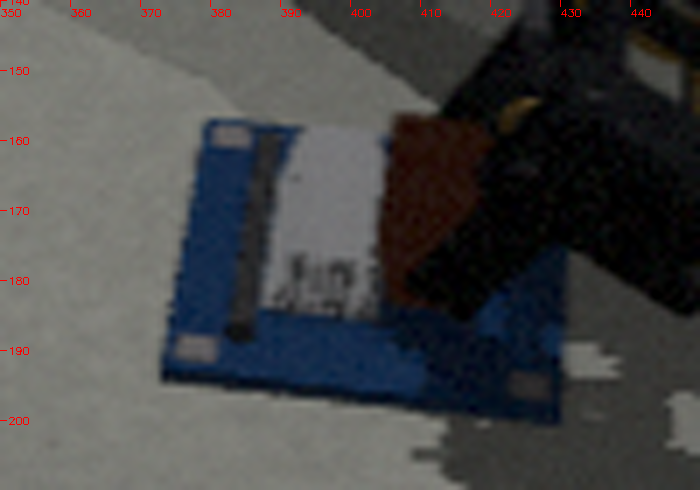

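Request:
send_rows([
  [-0.03, 0, -0.14, 0, 0.05, 0.05, 1],
  [0, 0, -0.1, 0, 0, 0, 1],
  [0, 0, 0, 0, 0, 0, 1],
])

```text
time: 8.05
ee_pos: [0.5072, 0.1761, 0.0156]
eef_rot: [0.807, 0.528, -0.22, 0.145]
ft_force: [-0.5, -0.0, -2.6]
width: 0.0652
```

```bash
python3 g.py .033 .0
```

```text
t 8.05 pos [0.5072 0.1761 0.0156] shift mm [-0.9 -0.5 -2. ] units [-0.03 -0.02 -0.07] turn deg [-0.37  0.25  0.18] units [-0.07  0.05  0.04] w 0.0652 F [-0.5 -0.  -2.6] j [-0.92  0.71  0.45  1.57  0.03  1.35 -0.93]
```

Request:
send_rows([
  [0, 0, -0.1, 0, 0, 0, 1],
  [0, 0, -0.05, 0, 0, 0, 1],
])

```text
time: 8.22
ee_pos: [0.5076, 0.1762, 0.0133]
eef_rot: [0.807, 0.528, -0.22, 0.145]
ft_force: [-6.3, 1.1, 22.6]
width: 0.0657
```

```bash
python3 g.py .033 .0
```

```text
t 8.22 pos [0.5076 0.1762 0.0133] shift mm [-1.2 -0.6  0.3] units [-0.04 -0.02  0.01] turn deg [-0.32  0.24  0.19] units [-0.06  0.05  0.04] w 0.0657 F [-6.3  1.1 22.6] j [-0.92  0.71  0.45  1.57  0.03  1.35 -0.93]
```

Request:
send_rows([
  [-0.02, -0.05, 0.03, 0, 0, 0, 1],
  [-0.02, -0.04, 0, 0, 0, 0, 1],
])

```text
time: 8.38
ee_pos: [0.5068, 0.1739, 0.0149]
eef_rot: [0.807, 0.528, -0.22, 0.145]
ft_force: [0.4, 0.6, -3.7]
width: 0.0657
```

```bash
python3 g.py .031 .0
```

```text
t 8.38 pos [0.5068 0.1739 0.0149] shift mm [-1.2 -0.1 -1.3] units [-0.04 -0.   -0.04] turn deg [-0.34  0.27  0.18] units [-0.07  0.05  0.04] w 0.0657 F [ 0.4  0.6 -3.7] j [-0.92  0.71  0.45  1.57  0.03  1.35 -0.93]
```

Request:
send_rows([
  [-0.05, -0.04, 0, 0, 0, 0, 1],
  [-0.02, -0.04, 0, 0, 0, 0, 1],
  [0, 0, 0, 0, 0, 0, 1],
])

```text
time: 8.63
ee_pos: [0.5054, 0.1728, 0.0146]
eef_rot: [0.807, 0.529, -0.218, 0.145]
ft_force: [0.4, 0.6, -3.2]
width: 0.0654
```

```bash
python3 g.py .031 .0
```

```text
t 8.63 pos [0.5054 0.1728 0.0146] shift mm [ 0.2  1.  -1. ] units [ 0.01  0.03 -0.03] turn deg [-0.51  0.41  0.08] units [-0.1   0.08  0.02] w 0.0654 F [ 0.4  0.6 -3.2] j [-0.92  0.7   0.45  1.58  0.03  1.34 -0.93]
```

Request:
send_rows([
  [0, 0, -0.05, 0, 0, 0, 1],
  [-0.02, -0.04, 0, 0, 0, 0, 1],
  [-0.02, -0.04, 0, 0, 0, 0, 1],
])

```text
time: 8.88
ee_pos: [0.5055, 0.1727, 0.0137]
eef_rot: [0.807, 0.53, -0.216, 0.145]
ft_force: [2.6, 6.1, 0.3]
width: 0.0654
```

```bash
python3 g.py .031 .0
```

```text
t 8.88 pos [0.5055 0.1727 0.0137] shift mm [ 0.1  1.1 -0.1] units [ 0.    0.04 -0.  ] turn deg [-0.71  0.58 -0.05] units [-0.14  0.12 -0.01] w 0.0654 F [2.6 6.1 0.3] j [-0.92  0.7   0.45  1.59  0.03  1.33 -0.93]
```

Contact against the aluminium flank at an estimated 29.9 mm spacing (6.6 N along plate +y). Releasing.

Request:
send_rows([
  [0, 0, 0, 0, 0, 0, 0.3],
  [0, 0, 0, 0, 0, 0, -1],
  [0, 0, 0, 0, 0, 0, -1],
  [0, 0, 0, 0, 0, 0, -1],
  [0, 0, 0, 0, 0, 0, -1],
])

```text
time: 9.3
ee_pos: [0.505, 0.1711, 0.0137]
eef_rot: [0.807, 0.529, -0.217, 0.145]
ft_force: [-0.2, -0.0, -0.5]
width: 0.083
```

Request:
send_rows([
  [0.1, 0.25, 0.5, 0, 0, 0, -1],
  [0.15, 0.4, 0.8, 0, 0, 0, -1],
  [0.15, 0.4, 0.8, 0, 0, 0, -1],
  [0, 0, 1, 0.9, -0.4, 0, -1],
  [0, 0, 1, 0.9, -0.4, 0, -1],
  [0, 0, 1, 0.9, -0.4, 0, -1],
  [0, -0.2, 0.5, 0.9, -0.4, 0, -1],
  [0, -0.2, 0, 0.9, -0.4, 0, -1],
  [0, -0.2, 0, 0.9, -0.4, 0, -1],
  [0, 0, 0, 0, 0, 0, -1],
])

```text
time: 10.13
ee_pos: [0.515, 0.1819, 0.1852]
eef_rot: [0.836, 0.549, 0.001, 0.005]
ft_force: [0.7, -0.5, -0.3]
width: 0.087
```

Run:
```python
from h import *
from bench import r
snap(r,'w6'); to_go(r,[.6308,-.1353,.2],-47.7,0)
im=r.camera('scene');cv2.imwrite('pics/s6.png',im)
```

```text
w6 10.13 [0.515  0.1819 0.1852] yaw -23.42 j [-0.86  0.18  0.49  1.75 -0.08  1.22 -0.76] w 0.087 F [ 0.7 -0.5 -0.3]
t 10.18 pos [0.5147 0.1835 0.185 ] shift mm [ 116.1 -318.8   15. ] units [  3.87 -10.63   0.5 ] turn deg [  0.64   0.22 -24.38] units [ 0.13  0.04 -4.88] w 0.0871 F [-0.3  0.3 -0.4] j [-0.86  0.19  0.49  1.75 -0.08  1.23 -0.77]
```

View pics/w6.png

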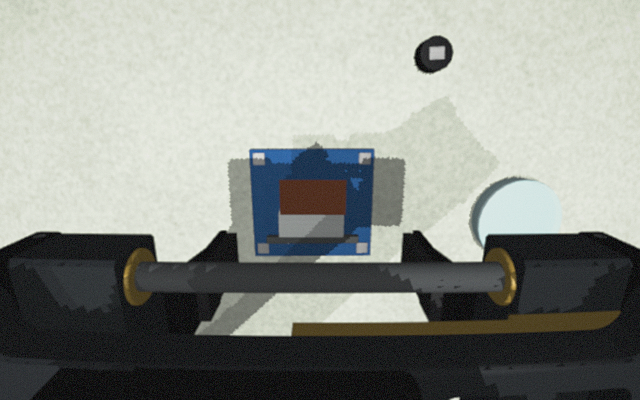

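Copper lies flat beside the aluminium with ends level (columns 279–346 for both). Measuring the layer.

Run:
```python
from h import *
crop(cv2.imread('pics/w6.png'),245,380,145,260,5,'pics/w6c.png')
```

```text
(no output)
```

View pics/w6c.png

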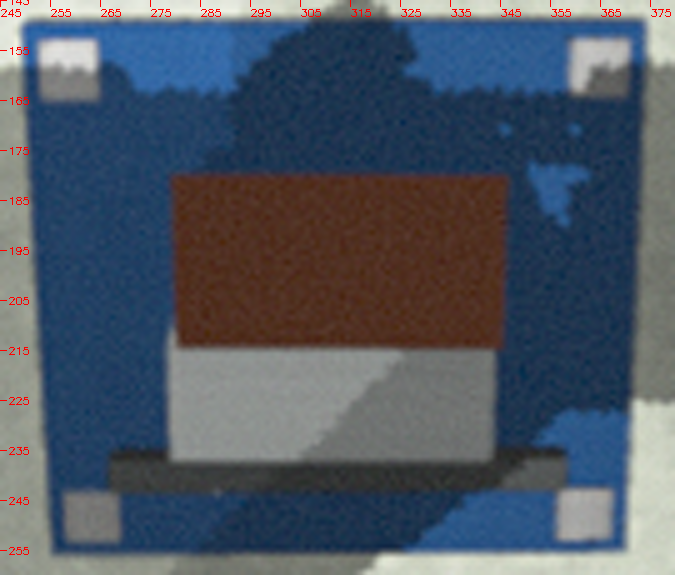

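Run:
```python
from h import *
from bench import r
from scipy.optimize import least_squares
d=np.load('pics/w6.npz');C=cam(r,'wrist',dict(eef_rot=d['q'],ee_pos=d['p']))
def rect(uv,hx,hy,z):
    loc=np.array([[-hx,hy],[hx,hy],[hx,-hy],[-hx,-hy]])
    f=lambda p:(proj(C,np.c_[loc@np.array([[np.cos(p[2]),np.sin(p[2])],[-np.sin(p[2]),np.cos(p[2])]])+p[:2],np.full(4,z)])-uv).ravel()
    s=least_squares(f,[.5,.16,-.4],x_scale=.01);print(np.round(s.x,4),np.round(s.fun,1));return s.x
p=rect([[250,149],[374,149],[370.5,255],[254.5,255]],.065,.06,.006)
c=rect([[279.5,180],[346.5,180],[345,214.5],[280,214.5]],.033,.018,.03)
a=rect([[280,214.5],[343.7,214.5],[343.5,237],[279,237]],.033,.012,.03)
print('dist',c[:2]-a[:2],np.linalg.norm(c[:2]-a[:2]),'centre',(c+a)/2)
e=np.array([np.cos(p[2]),np.sin(p[2])]);print('along',(c[:2]-a[:2])@e)
```

```text
[ 0.5001  0.1593 -0.4118] [-1.4 -0.7  1.5 -0.7 -0.1  0.8 -0.   1. ]
[ 0.5065  0.1721 -0.4165] [-0.6 -0.5  0.2 -0.2  0.6  0.5 -0.2  0.2]
[ 0.4934  0.1454 -0.4169] [-1.4 -0.   0.8  0.2  0.3  0.   0.3 -0.2]
dist [0.01310198 0.02671502] 0.02975490485863562 centre [ 0.49994396  0.15873321 -0.41670528]
along 0.0013145076225105003
```

Request:
send_rows([
  [0.37, -0.98, 0.1, 0, 0, -0.5, -1],
  [0.37, -0.98, 0, 0, 0, -0.5, -1],
  [0.37, -0.98, 0, 0, 0, -0.5, -1],
  [0.37, -0.98, 0, 0, 0, -0.5, -1],
  [0.37, -0.98, 0, 0, 0, -0.5, -1],
  [0.37, -0.98, 0, 0, 0, -0.5, -1],
  [0.37, -0.98, 0, 0, 0, -0.5, -1],
  [0.37, -0.98, 0, 0, 0, -0.5, -1],
  [0.37, -0.98, 0, 0, 0, -0.5, -1],
  [0.37, -0.9, 0, 0, 0, -0.4, -1],
])

```text
time: 11.07
ee_pos: [0.6255, -0.0971, 0.1792]
eef_rot: [0.929, 0.37, -0.017, 0.005]
ft_force: [0.9, 0.8, 0.4]
width: 0.087
```

Run:
```python
from h import *
from bench import r
snap(r,'w7');to_go(r,[.6308,-.1353,.18],-47.7,0)
```

```text
w7 11.07 [ 0.6255 -0.0971  0.1792] yaw -46.63 j [-0.43  0.45  0.68  1.5  -0.26  1.31 -0.54] w 0.087 F [0.9 0.8 0.4]
t 11.12 pos [ 0.6259 -0.1034  0.1789] shift mm [  4.9 -31.9   1.1] units [ 0.16 -1.06  0.04] turn deg [ 1.41 -1.57 -0.64] units [ 0.28 -0.31 -0.13] w 0.0868 F [-4.8 -3.7 -1. ] j [-0.43  0.46  0.68  1.5  -0.26  1.31 -0.54]
```

View pics/w7.png

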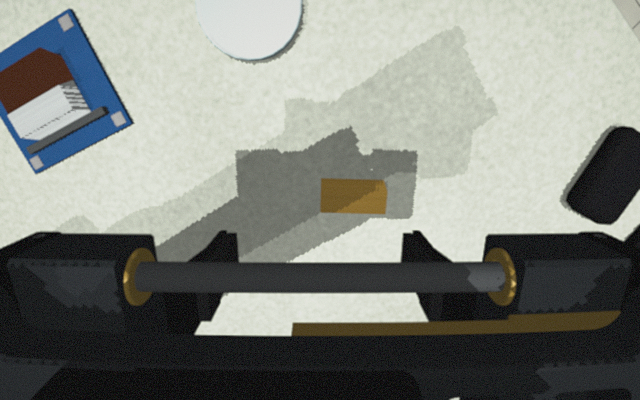

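Brass at (353,196), well aligned with the jaws. Correct and measure at rest.

Request:
send_rows([
  [0.1, -0.6, -0.3, 0.2, -0.2, -0.1, -1],
  [0.1, -0.4, -0.3, 0.08, -0.1, 0, -1],
  [0, 0, 0, 0, 0, 0, -1],
])

```text
time: 11.37
ee_pos: [0.6333, -0.134, 0.1564]
eef_rot: [0.932, 0.363, -0.005, 0.0]
ft_force: [0.0, -0.0, 0.4]
width: 0.087
```

Run:
```python
from h import *
from bench import r
snap(r,'w8')
im=cv2.imread('pics/w8.png');d=np.load('pics/w8.npz');C=cam(r,'wrist',dict(eef_rot=d['q'],ee_pos=d['p']))
s=proj(C,[[.6308,-.1353,.012]])[0];print(s)
m=(im[...,2].astype(int)-im[...,0]>50).astype(np.uint8);n,l,_,_=cv2.connectedComponentsWithStats(m)
m=(l==l[int(s[1]),int(s[0])]).astype(np.uint8);print(m.sum())
x,f=fit('brass',[(C,m)],np.array([.6308,-.1353,-.833]));print(x,np.degrees(x[2]),f)
to_go(r,[x[0],x[1],.003],np.degrees(x[2]),0)
cv2.imwrite('pics/w8m.png',cv2.addWeighted(im,.6,cv2.merge([m*0,m*0,m*255]),.4,0))
```

```text
w8 11.37 [ 0.6333 -0.134   0.1564] yaw -47.49 j [-0.36  0.49  0.67  1.5  -0.31  1.26 -0.47] w 0.087 F [ 0.  -0.   0.4]
[318.12884818 190.12423477]
2484
[ 0.63316916 -0.13645449 -0.82894145] -47.49484660199086 0.06240379341460944
t 11.42 pos [ 0.6335 -0.1327  0.157 ] shift mm [  -0.3   -3.8 -154. ] units [-0.01 -0.13 -5.13] turn deg [ 0.24 -0.54 -0.06] units [ 0.05 -0.11 -0.01] w 0.0871 F [-0.3  0.5 -0. ] j [-0.36  0.49  0.67  1.5  -0.31  1.26 -0.47]
```

View pics/w8m.png

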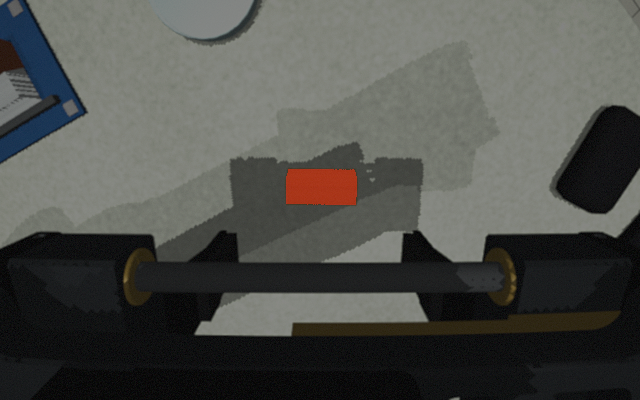

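Request:
send_rows([
  [0, -0.13, -0.8, 0.05, -0.1, 0, -1],
  [0, 0, -1, 0, 0, 0, -1],
  [0, 0, -1, 0, 0, 0, -1],
  [0, 0, -0.9, 0, 0, 0, -1],
  [0, 0, 0, 0, 0, 0, -1],
])

```text
time: 11.83
ee_pos: [0.6363, -0.1256, 0.043]
eef_rot: [0.929, 0.369, -0.002, -0.001]
ft_force: [-0.8, 0.8, -1.4]
width: 0.0869
```

Run:
```python
from h import *
from bench import r
to_go(r,[.6332,-.1364,.004],-47.5,0)
```

```text
t 11.83 pos [ 0.6363 -0.1256  0.043 ] shift mm [ -3.1 -10.8 -39. ] units [-0.1  -0.36 -1.3 ] turn deg [-0.05 -0.21 -0.81] units [-0.01 -0.04 -0.16] w 0.0869 F [-0.8  0.8 -1.4] j [-0.33  0.6   0.61  1.6  -0.38  1.06 -0.42]
```

Request:
send_rows([
  [-0.1, -0.36, -0.1, 0, 0, -0.16, -1],
  [0, 0, -0.4, 0, 0, 0, -1],
  [0, -0.05, -0.4, 0, 0, 0, -1],
  [0, 0, 0, 0, 0, 0, -1],
])

```text
time: 12.17
ee_pos: [0.6356, -0.1345, 0.0172]
eef_rot: [0.931, 0.365, -0.001, -0.001]
ft_force: [-0.9, 0.6, -0.2]
width: 0.087
```

Run:
```python
from h import *
from bench import r
to_go(r,[.6332,-.1364,.004],-47.5,0)
```

```text
t 12.17 pos [ 0.6356 -0.1345  0.0172] shift mm [ -2.4  -1.9 -13.2] units [-0.08 -0.06 -0.44] turn deg [-0.06 -0.16 -0.3 ] units [-0.01 -0.03 -0.06] w 0.087 F [-0.9  0.6 -0.2] j [-0.3   0.64  0.6   1.62 -0.41  1.02 -0.4 ]
```

Request:
send_rows([
  [-0.09, -0.07, -0.24, 0, 0, -0.05, -1],
  [0, 0, -0.22, 0, 0, 0, -1],
  [0, 0, 0, 0, 0, 0, -1],
])

```text
time: 12.42
ee_pos: [0.634, -0.137, 0.004]
eef_rot: [0.932, 0.363, 0.0, -0.0]
ft_force: [-0.6, 0.5, -0.2]
width: 0.087
```

Run:
```python
from h import *
from bench import r
to_go(r,[.6332,-.1364,.004],-47.5,0)
```

```text
t 12.42 pos [ 0.634 -0.137  0.004] shift mm [-0.8  0.6  0. ] units [-0.03  0.02  0.  ] turn deg [-0.05 -0.01 -0.03] units [-0.01 -0.   -0.01] w 0.087 F [-0.6  0.5 -0.2] j [-0.29  0.65  0.59  1.63 -0.42  0.99 -0.39]
```

Request:
send_rows([
  [0, 0, 0, 0, 0, 0, 1],
  [0, 0, 0, 0, 0, 0, 1],
  [0, 0, 0, 0, 0, 0, 1],
  [0, 0, 0, 0, 0, 0, 1],
  [0, 0, 0, 0, 0, 0, 1],
  [0, 0, 0, 0, 0, 0, 1],
  [0, 0, 0.5, 0, 0, 0, 1],
  [0, 0, 1, 0, 0, 0, 1],
  [0, 0, 1, 0, 0, 0, 1],
  [0, 0, 1, 0, 0, 0, 1],
])

```text
time: 13.25
ee_pos: [0.6277, -0.1358, 0.1072]
eef_rot: [0.932, 0.362, -0.007, -0.004]
ft_force: [1.1, 0.8, -3.8]
width: 0.0655
```

Run:
```python
from h import *
from bench import r
to_go(r,[.5142,.1524,.14],66.2,0)
```

```text
t 13.25 pos [ 0.6277 -0.1358  0.1072] shift mm [-113.5  288.2   32.8] units [-3.78  9.61  1.09] turn deg [  0.78  -0.67 113.72] units [ 0.16 -0.13 22.74] w 0.0655 F [ 1.1  0.8 -3.8] j [-0.34  0.53  0.66  1.56 -0.34  1.18 -0.44]
```

Request:
send_rows([
  [-0.2, 0.45, 0.15, 0, 0, 1, 1],
  [-0.2, 0.45, 0.15, 0, 0, 1, 1],
  [-0.2, 0.45, 0.15, 0, 0, 1, 1],
  [-0.2, 0.45, 0.15, 0, 0, 1, 1],
  [-0.2, 0.45, 0.1, 0, 0, 1, 1],
  [-0.2, 0.45, 0.1, 0, 0, 1, 1],
  [-0.2, 0.45, 0.1, 0, 0, 1, 1],
  [-0.2, 0.45, 0.1, 0, 0, 1, 1],
  [-0.2, 0.45, 0.1, 0, 0, 1, 1],
  [-0.2, 0.45, 0.1, 0, 0, 1, 1],
])

```text
time: 14.08
ee_pos: [0.5663, -0.0038, 0.1624]
eef_rot: [0.682, 0.731, -0.001, 0.003]
ft_force: [0.5, 0.7, -4.6]
width: 0.0656
```

Request:
send_rows([
  [-0.15, 0.45, 0, 0, 0, 1, 1],
  [-0.15, 0.45, 0, 0, 0, 1, 1],
  [-0.15, 0.45, 0, 0, 0, 1, 1],
  [-0.15, 0.45, 0, 0, 0, 1, 1],
  [-0.15, 0.45, 0, 0, 0, 1, 1],
  [-0.15, 0.45, 0, 0, 0, 1, 1],
  [-0.15, 0.45, 0, 0, 0, 1, 1],
  [-0.15, 0.45, 0, 0, 0, 1, 1],
  [-0.15, 0.45, 0, 0, 0, 1, 1],
  [-0.15, 0.45, 0, 0, 0, 1, 1],
])

```text
time: 14.92
ee_pos: [0.5165, 0.1325, 0.1721]
eef_rot: [0.291, 0.957, 0.001, 0.005]
ft_force: [0.5, 0.6, -4.2]
width: 0.0655
```

Run:
```python
from h import *
from bench import r
to_go(r,[.5142,.1524,.14],66.2,0)
```

```text
t 14.92 pos [0.5165 0.1325 0.1721] shift mm [ -2.3  19.9 -32.1] units [-0.08  0.66 -1.07] turn deg [-0.02  0.54 10.06] units [-0.    0.11  2.01] w 0.0655 F [ 0.5  0.6 -4.2] j [-0.61  0.16  0.3   1.8  -0.05  1.19  0.68]
```

Request:
send_rows([
  [-0.02, 0.15, -0.2, 0, 0.1, 0.9, 1],
  [-0.02, 0.1, -0.2, 0, 0, 0.85, 1],
  [0, 0, 0, 0, 0, 0, 1],
])

```text
time: 15.17
ee_pos: [0.5137, 0.143, 0.1626]
eef_rot: [0.21, 0.978, 0.001, 0.0]
ft_force: [-0.5, -0.8, -4.1]
width: 0.0657
```

Run:
```python
from h import *
from bench import r
snap(r,'w9');to_go(r,[.5142,.1524,.074],66.2,0)
```

```text
w9 15.17 [0.5137 0.143  0.1626] yaw 65.78 j [-0.61  0.17  0.28  1.8  -0.05  1.18  0.83] w 0.0657 F [-0.5 -0.8 -4.1]
t 15.22 pos [0.5141 0.1425 0.1632] shift mm [  0.1   9.9 -89.2] units [ 0.    0.33 -2.97] turn deg [-0.08  0.11  0.7 ] units [-0.02  0.02  0.14] w 0.0656 F [ 0.7 -0.9 -4.1] j [-0.61  0.17  0.28  1.8  -0.05  1.18  0.83]
```

View pics/w9.png

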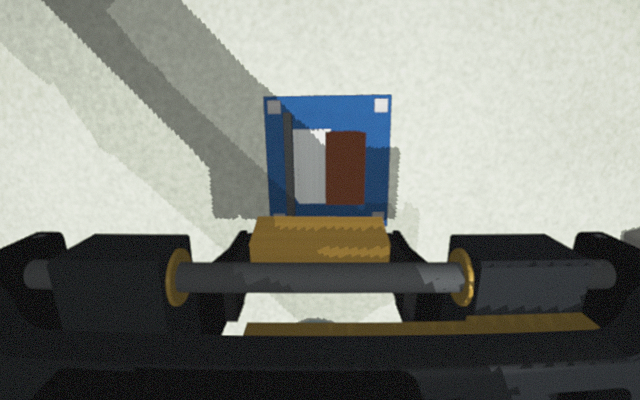

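Brass is held level; the layer below is at (328,168), aligned. Lowering in steps.

Request:
send_rows([
  [0, 0.33, -0.5, 0, 0, 0.14, 1],
  [0, 0, -1, 0, 0, 0, 1],
  [0, 0, -0.7, 0, 0, 0, 1],
  [0, 0, 0, 0, 0, 0, 1],
])

```text
time: 15.55
ee_pos: [0.5165, 0.1503, 0.1001]
eef_rot: [0.214, 0.977, 0.002, 0.004]
ft_force: [-1.0, 0.1, -5.2]
width: 0.0656
```

Run:
```python
from h import *
from bench import r
to_go(r,[.5142,.1524,.044],66.2,0)
```

```text
t 15.55 pos [0.5165 0.1503 0.1001] shift mm [ -2.3   2.1 -56.1] units [-0.08  0.07 -1.87] turn deg [-0.16  0.49  0.91] units [-0.03  0.1   0.18] w 0.0656 F [-1.   0.1 -5.2] j [-0.61  0.24  0.27  1.86 -0.07  1.04  0.83]
```

Request:
send_rows([
  [-0.08, 0.07, -0.6, 0, 0.1, 0.18, 1],
  [-0.04, 0, -0.7, 0, 0, 0, 1],
  [-0.04, 0, -0.4, 0, 0, 0, 1],
  [0, 0, 0, 0, 0, 0, 1],
])

```text
time: 15.88
ee_pos: [0.5141, 0.1505, 0.0528]
eef_rot: [0.212, 0.977, 0.002, 0.002]
ft_force: [-0.8, -0.6, -3.9]
width: 0.0653
```

Run:
```python
from h import *
from bench import r
to_go(r,[.5142,.1524,.034],66.2,0)
```

```text
t 15.88 pos [0.5141 0.1505 0.0528] shift mm [  0.1   1.9 -18.8] units [ 0.    0.06 -0.63] turn deg [-0.17  0.21  0.65] units [-0.03  0.04  0.13] w 0.0653 F [-0.8 -0.6 -3.9] j [-0.6   0.3   0.26  1.9  -0.1   0.95  0.85]
```

Request:
send_rows([
  [0, 0.07, -0.25, 0, 0.04, 0.13, 1],
  [0, 0, -0.18, 0, 0, 0, 1],
  [0, 0, -0.05, 0, 0, 0, 1],
  [0, 0, 0, 0, 0, 0, 1],
])

```text
time: 16.22
ee_pos: [0.5167, 0.1528, 0.0414]
eef_rot: [0.207, 0.978, 0.003, 0.002]
ft_force: [-0.4, -0.7, -4.8]
width: 0.0659
```

Run:
```python
from h import *
from bench import r
to_go(r,[.5142,.1524,.034],66.2,0)
```

```text
t 16.22 pos [0.5167 0.1528 0.0414] shift mm [-2.5 -0.4 -7.4] units [-0.08 -0.01 -0.25] turn deg [-0.25  0.24  0.13] units [-0.05  0.05  0.03] w 0.0659 F [-0.4 -0.7 -4.8] j [-0.59  0.32  0.26  1.9  -0.1   0.93  0.87]
```

Request:
send_rows([
  [-0.09, 0, -0.15, 0, 0.05, 0, 1],
  [0, 0, -0.07, 0, 0, 0, 1],
  [0, 0, 0, 0, 0, 0, 1],
])

```text
time: 16.47
ee_pos: [0.5147, 0.1531, 0.0356]
eef_rot: [0.208, 0.978, 0.003, 0.0]
ft_force: [-0.3, -0.6, -3.9]
width: 0.0652
```

Run:
```python
from h import *
from bench import r
to_go(r,[.5142,.1524,.034],66.2,0)
```

```text
t 16.47 pos [0.5147 0.1531 0.0356] shift mm [-0.5 -0.7 -1.6] units [-0.02 -0.02 -0.05] turn deg [-0.31  0.07  0.16] units [-0.06  0.01  0.03] w 0.0652 F [-0.3 -0.6 -3.9] j [-0.59  0.33  0.26  1.91 -0.11  0.92  0.87]
```

Request:
send_rows([
  [0, -0.02, -0.06, -0.05, 0, 0, 1],
  [0, 0, -0.02, 0, 0, 0, 1],
  [0, 0, 0, 0, 0, 0, 1],
])

```text
time: 16.72
ee_pos: [0.515, 0.1528, 0.0351]
eef_rot: [0.208, 0.978, 0.001, 0.001]
ft_force: [0.2, 0.2, -3.6]
width: 0.0656
```

Run:
```python
from h import *
from bench import r
to_go(r,[.5142,.1524,.034],66.2,0)
```

```text
t 16.72 pos [0.515  0.1528 0.0351] shift mm [-0.8 -0.4 -1.1] units [-0.03 -0.01 -0.04] turn deg [-0.08  0.09  0.17] units [-0.02  0.02  0.03] w 0.0656 F [ 0.2  0.2 -3.6] j [-0.6   0.33  0.26  1.9  -0.11  0.92  0.86]
```

Request:
send_rows([
  [-0.02, 0, -0.07, 0, 0, 0, 1],
  [0, 0, -0.03, 0, 0, 0, 1],
])

```text
time: 16.88
ee_pos: [0.5153, 0.1529, 0.0347]
eef_rot: [0.208, 0.978, 0.001, 0.001]
ft_force: [-5.2, -2.6, 7.2]
width: 0.0657
```

Request:
send_rows([
  [0, 0, 0, 0, 0, 0, 0.3],
  [0, 0, 0, 0, 0, 0, -1],
  [0, 0, 0, 0, 0, 0, -1],
  [0, 0, 0, 0, 0, 0, -1],
  [0, 0, 0, 0, 0, 0, -1],
  [0, 0, 0.4, 0, 0, 0, -1],
  [0, 0, 1, 0, 0, 0, -1],
  [-0.3, 0, 1, 0, 0, 0, -1],
  [-0.3, 0, 1, 0, 0, 0, -1],
  [0, 0, 0.5, 0, 0, 0, -1],
])

```text
time: 17.72
ee_pos: [0.4959, 0.1517, 0.1565]
eef_rot: [0.208, 0.978, -0.0, 0.0]
ft_force: [-0.1, 0.6, -0.8]
width: 0.0869
```

Request:
send_rows([
  [-0.4, -0.1, 0.5, 0, 0, 0, -1],
  [0, 0, 0.3, 0, 0, 0, -1],
  [0, 0, 0, 0, 0, 0, -1],
])

```text
time: 17.97
ee_pos: [0.4857, 0.1493, 0.1888]
eef_rot: [0.208, 0.978, 0.003, 0.004]
ft_force: [0.1, 0.1, -0.1]
width: 0.0872
```

Run:
```python
from h import *
from bench import r
snap(r,'w10');to_go(r,[.460,-.26,.17],-8.3,0)
crop(cv2.imread('pics/w10.png'),220,400,120,265,4,'pics/w10c.png')
```

```text
w10 17.97 [0.4857 0.1493 0.1888] yaw 65.93 j [-0.64  0.08  0.27  1.83 -0.02  1.22  0.78] w 0.0872 F [ 0.1  0.1 -0.1]
t 18.02 pos [0.4855 0.1491 0.1879] shift mm [ -25.5 -409.1  -17.9] units [ -0.85 -13.64  -0.6 ] turn deg [  0.16   0.55 -74.22] units [  0.03   0.11 -14.84] w 0.0869 F [0.1 0.4 1.1] j [-0.64  0.08  0.27  1.84 -0.02  1.22  0.78]
```

View pics/w10c.png

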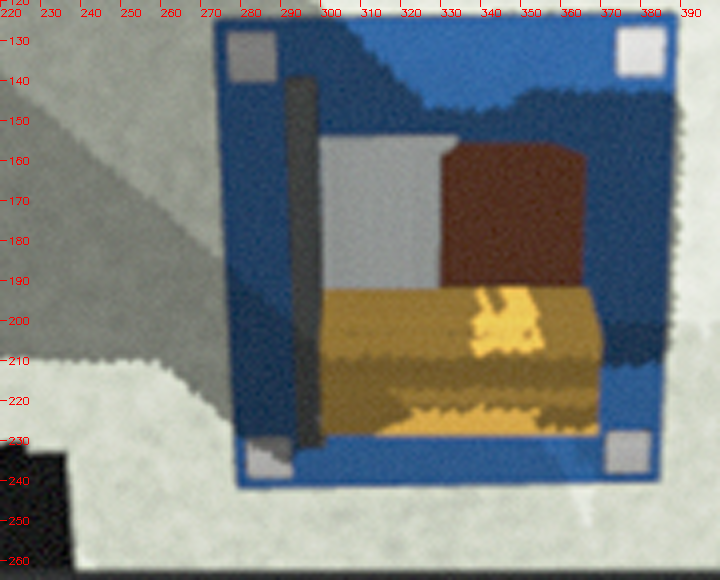

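Run:
```python
from h import *
from bench import r
from scipy.optimize import least_squares
d=np.load('pics/w10.npz');C=cam(r,'wrist',dict(eef_rot=d['q'],ee_pos=d['p']))
W=lambda p,l:np.c_[l[:,:2]@np.array([[np.cos(p[2]),np.sin(p[2])],[-np.sin(p[2]),np.cos(p[2])]])+p[:2],l[:,2]]
# brass: local x along plate y (image right), local y = toward -plate x (image up)
l=np.array([[-.033,.018,.030],[.033,.018,.030],[.033,-.012,.054],[-.033,-.012,.054]])
uv=np.array([[300.5,192],[366,192],[369.5,228],[299.5,229]])
s=least_squares(lambda p:(proj(C,W(p,l))-uv).ravel(),[.514,.152,1.155],x_scale=.01);b=s.x;print('brass',np.round(b,4),np.round(s.fun,1))
l=np.array([[-.06,.065,.006],[.06,.065,.006],[.06,-.065,.006],[-.06,-.065,.006]])
uv=np.array([[274,125],[389,124.5],[385,240],[279.5,241.5]])
s=least_squares(lambda p:(proj(C,W(p,l))-uv).ravel(),[.5,.16,1.155],x_scale=.01);p=s.x;print('plate',np.round(p,4),np.round(s.fun,1))
# copper top -x end corners
for u in ((300,154),(334,154),(331,155.5),(365.5,156)): 
    X=ray(C,u,.03);R=np.array([[np.cos(-.4137),np.sin(-.4137)],[-np.sin(-.4137),np.cos(-.4137)]]);print(u,np.round(R@(X[:2]-[.5,.159]),4))
R=np.array([[np.cos(-.4137),np.sin(-.4137)],[-np.sin(-.4137),np.cos(-.4137)]])
print('brass in plate',R@(b[:2]-p[:2]),'alu est',R@(np.array([.4934,.1454])-[.5001,.1593]), 'cu',R@(np.array([.5065,.1721])-[.5001,.1593]))
```

```text
brass [0.5169 0.1521 1.1568] [-0.3  0.1  0.5 -0.4 -0.4  0.3  0.2 -0. ]
plate [0.4998 0.1593 1.1623] [-1.3 -0.7  1.7 -1.7  0.6  1.5 -1.   1.6]
(300, 154) [-0.0377 -0.0318]
(334, 154) [-0.0374  0.001 ]
(331, 155.5) [-0.036  -0.0019]
(365.5, 156) [-0.0353  0.0315]
brass in plate [0.01856458 0.00033246] alu est [-0.00054699 -0.01542079] cu [0.00071449 0.01429299]
```

Brass sits crosswise, measured about 17–18.6 mm along plate +x and centred in y within 1 mm. Now the iron.

Request:
send_rows([
  [0, -0.9, 0, 0, 0, -1, -1],
  [0, -0.9, 0, 0, 0, -1, -1],
  [0, -0.9, 0, 0, 0, -1, -1],
  [0, -0.9, 0, 0, 0, -1, -1],
  [0, -0.9, 0, 0, 0, -1, -1],
  [0, -0.9, 0, 0, 0, -1, -1],
  [0, -0.9, 0, 0, 0, -1, -1],
  [0, -0.9, 0, 0, 0, -1, -1],
  [0, -0.9, 0, 0, 0, -1, -1],
  [0, -0.9, 0, 0, 0, -1, -1],
])

```text
time: 18.85
ee_pos: [0.4828, -0.1265, 0.1785]
eef_rot: [0.613, 0.79, -0.003, 0.0]
ft_force: [1.1, 0.1, -0.2]
width: 0.0873
```

Request:
send_rows([
  [-0.1, -0.8, 0, 0, 0, -1, -1],
  [-0.1, -0.8, 0, 0, 0, -1, -1],
  [-0.1, -0.8, 0, 0, 0, -1, -1],
  [-0.1, -0.8, 0, 0, 0, -1, -1],
  [0, 0, 0, 0, 0, 0, -1],
])

```text
time: 19.27
ee_pos: [0.4674, -0.2341, 0.1736]
eef_rot: [0.751, 0.66, -0.007, -0.001]
ft_force: [0.2, -0.3, 0.0]
width: 0.0869
```

Run:
```python
from h import *
from bench import r
to_go(r,[.460,-.26,.16],-8.3,0)
```

```text
t 19.27 pos [ 0.4674 -0.2341  0.1736] shift mm [ -7.4 -25.9 -13.6] units [-0.25 -0.86 -0.45] turn deg [ 0.43 -0.75 -0.95] units [ 0.09 -0.15 -0.19] w 0.0869 F [ 0.2 -0.3  0. ] j [-0.24  0.16  0.67  1.82 -0.09  1.21  0.33]
```

Request:
send_rows([
  [-0.12, -0.43, -0.3, 0.1, -0.15, -0.19, -1],
  [-0.12, -0.4, -0.2, 0, 0, 0, -1],
  [0, 0, 0, 0, 0, 0, -1],
])

```text
time: 19.52
ee_pos: [0.4593, -0.2612, 0.1553]
eef_rot: [0.757, 0.653, -0.002, -0.001]
ft_force: [0.2, -0.8, -0.9]
width: 0.087
```

Run:
```python
from h import *
from bench import r
snap(r,'w11')
im=cv2.imread('pics/w11.png');d=np.load('pics/w11.npz');C=cam(r,'wrist',dict(eef_rot=d['q'],ee_pos=d['p']))
s=proj(C,[[.460,-.26,.012]])[0];print(s,im[int(s[1]),int(s[0])])
m=(im.astype(int).sum(2)<130).astype(np.uint8);n,l,_,_=cv2.connectedComponentsWithStats(m)
m=(l==l[int(s[1]),int(s[0])]).astype(np.uint8);print(m.sum())
x,f=fit('iron',[(C,m)],np.array([.46,-.26,-.145]));print(x,np.degrees(x[2]),f)
cv2.imwrite('pics/w11m.png',cv2.addWeighted(im,.6,cv2.merge([m*0,m*0,m*255]),.4,0))
to_go(r,[x[0],x[1],.004],np.degrees(x[2]),0)
```

```text
w11 19.52 [ 0.4593 -0.2612  0.1553] yaw -8.43 j [-0.19  0.19  0.69  1.83 -0.13  1.17  0.4 ] w 0.087 F [ 0.2 -0.8 -0.9]
[319.47449285 186.90304535] [27 23 11]
2554
[ 0.46149397 -0.26150944 -0.13458425] -7.7111097387246055 0.08896543267677104
t 19.57 pos [ 0.4596 -0.2601  0.1556] shift mm [   1.8   -1.4 -151.6] units [ 0.06 -0.05 -5.05] turn deg [-0.01 -0.23  0.69] units [-0.   -0.05  0.14] w 0.087 F [-0.3  0.3 -0. ] j [-0.19  0.19  0.69  1.83 -0.13  1.17  0.4 ]
```

View pics/w11m.png

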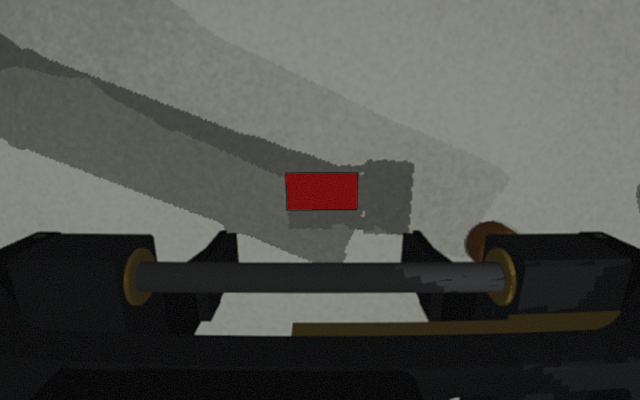

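Request:
send_rows([
  [0.05, -0.05, -0.8, 0, -0.05, 0.14, -1],
  [0, -0.06, -1, 0, 0, 0, -1],
  [0, -0.06, -1, 0, 0, 0, -1],
  [0, 0, -0.7, 0, 0, 0, -1],
  [0, 0, 0, 0, 0, 0, -1],
])

```text
time: 19.98
ee_pos: [0.4648, -0.2606, 0.0474]
eef_rot: [0.75, 0.661, 0.001, 0.001]
ft_force: [-1.0, 0.4, -0.3]
width: 0.0869
```

Run:
```python
from h import *
from bench import r
to_go(r,[.4612,-.2615,.004],-7.9,0)
```

```text
t 19.98 pos [ 0.4648 -0.2606  0.0474] shift mm [ -3.6  -0.9 -43.4] units [-0.12 -0.03 -1.45] turn deg [-0.02  0.16 -0.64] units [-0.    0.03 -0.13] w 0.0869 F [-1.   0.4 -0.3] j [-0.13  0.35  0.65  1.92 -0.26  0.95  0.51]
```

Request:
send_rows([
  [-0.12, -0.03, -0.5, 0, 0.03, -0.13, -1],
  [-0.05, 0, -0.5, 0, 0, 0, -1],
  [0, 0, -0.2, 0, 0, 0, -1],
  [0, 0, 0, 0, 0, 0, -1],
])

```text
time: 20.32
ee_pos: [0.4624, -0.2581, 0.0122]
eef_rot: [0.752, 0.659, 0.0, -0.001]
ft_force: [-0.1, 0.6, 1.0]
width: 0.0871
```

Run:
```python
from h import *
from bench import r
to_go(r,[.4612,-.2615,.004],-7.9,0)
```

```text
t 20.32 pos [ 0.4624 -0.2581  0.0122] shift mm [-1.2 -3.4 -8.2] units [-0.04 -0.11 -0.27] turn deg [-0.07 -0.03 -0.3 ] units [-0.01 -0.01 -0.06] w 0.0871 F [-0.1  0.6  1. ] j [-0.11  0.4   0.62  1.95 -0.3   0.88  0.54]
```

Request:
send_rows([
  [-0.04, -0.12, -0.28, 0, 0, -0.06, -1],
  [0, 0, 0, 0, 0, 0, -1],
  [0, 0, 0, 0, 0, 0, -1],
])

```text
time: 20.57
ee_pos: [0.4636, -0.2615, 0.0059]
eef_rot: [0.754, 0.657, 0.001, 0.001]
ft_force: [1.7, 0.5, 0.2]
width: 0.0869
```

Run:
```python
from h import *
from bench import r
to_go(r,[.4612,-.2615,.004],-7.9,0)
```

```text
t 20.57 pos [ 0.4636 -0.2615  0.0059] shift mm [-2.4  0.  -1.9] units [-0.08  0.   -0.06] turn deg [-0.04  0.16 -0.09] units [-0.01  0.03 -0.02] w 0.0869 F [1.7 0.5 0.2] j [-0.1   0.42  0.62  1.95 -0.32  0.87  0.55]
```

Request:
send_rows([
  [-0.05, 0, -0.05, 0, 0, 0, -1],
  [0, 0, 0, 0, 0, 0, 1],
  [0, 0, 0, 0, 0, 0, 1],
  [0, 0, 0, 0, 0, 0, 1],
  [0, 0, 0, 0, 0, 0, 1],
  [0, 0, 0, 0, 0, 0, 1],
  [0, 0, 0, 0, 0, 0, 1],
])

```text
time: 21.15
ee_pos: [0.4628, -0.2621, 0.0061]
eef_rot: [0.754, 0.657, 0.002, 0.002]
ft_force: [-0.5, -0.4, -1.5]
width: 0.0653
```

Run:
```python
from h import *
from bench import r
to_go(r,[.4612,-.2615,.004],-7.9,0)
```

```text
t 21.15 pos [ 0.4628 -0.2621  0.0061] shift mm [-1.6  0.6 -2.1] units [-0.05  0.02 -0.07] turn deg [-0.01  0.29 -0.07] units [-0.    0.06 -0.01] w 0.0653 F [-0.5 -0.4 -1.5] j [-0.09  0.41  0.62  1.95 -0.31  0.87  0.55]
```

Request:
send_rows([
  [0, 0, 0.5, 0, 0, 0, 1],
  [0, 0, 1, 0, 0, 0, 1],
  [0, 0, 1, 0, 0, 0, 1],
  [0, 0, 1, 0, 0, 0, 1],
  [0, 0, 1, 0, 0, 0, 1],
  [0, 0.3, 1, 0, 0, 0, 1],
])

```text
time: 21.65
ee_pos: [0.4545, -0.2512, 0.1687]
eef_rot: [0.755, 0.656, -0.004, -0.006]
ft_force: [0.6, -0.3, -3.5]
width: 0.0657
```

Run:
```python
from h import *
from bench import r
to_go(r,[.4855,.1660,.17],66.2,0)
```

```text
t 21.65 pos [ 0.4545 -0.2512  0.1687] shift mm [ 31.  417.2   1.3] units [ 1.03 13.91  0.04] turn deg [ 0.33 -0.78 74.18] units [ 0.07 -0.16 14.84] w 0.0657 F [ 0.6 -0.3 -3.5] j [-0.22  0.16  0.7   1.83 -0.11  1.2   0.38]
```

Request:
send_rows([
  [0.08, 0.95, 0, 0, 0, 1, 1],
  [0.08, 0.95, 0, 0, 0, 1, 1],
  [0.08, 0.95, 0, 0, 0, 1, 1],
  [0.08, 0.95, 0, 0, 0, 1, 1],
  [0.08, 0.95, 0, 0, 0, 1, 1],
  [0.08, 0.95, 0, 0, 0, 1, 1],
  [0.08, 0.95, 0, 0, 0, 1, 1],
  [0.08, 0.95, 0, 0, 0, 1, 1],
  [0.08, 0.95, 0, 0, 0, 1, 1],
  [0.08, 0.95, 0, 0, 0, 1, 1],
])

```text
time: 22.48
ee_pos: [0.4761, 0.0386, 0.1744]
eef_rot: [0.395, 0.919, -0.002, -0.001]
ft_force: [1.3, -0.0, -3.5]
width: 0.0657
```

Request:
send_rows([
  [0.05, 0.8, 0, 0, 0, 1, 1],
  [0.05, 0.8, 0, 0, 0, 1, 1],
  [0, 0.7, 0, 0, 0, 1, 1],
  [0, 0.3, 0, 0, 0, 1, 1],
  [0, 0, 0, 0, 0, 0, 1],
])

```text
time: 22.9
ee_pos: [0.476, 0.1274, 0.1719]
eef_rot: [0.215, 0.977, -0.003, -0.003]
ft_force: [-0.0, 0.2, -4.1]
width: 0.066
```

Run:
```python
from h import *
from bench import r
to_go(r,[.4855,.1660,.11],66.2,0)
```

```text
t 22.9 pos [0.476  0.1274 0.1719] shift mm [  9.5  38.6 -61.9] units [ 0.32  1.29 -2.06] turn deg [ 0.25 -0.37  0.97] units [ 0.05 -0.07  0.19] w 0.066 F [-0.   0.2 -4.1] j [-0.64  0.08  0.3   1.88 -0.02  1.2   0.8 ]
```

Request:
send_rows([
  [0.15, 0.65, -0.2, 0.05, -0.07, 0.19, 1],
  [0.15, 0.6, -0.2, 0, 0, 0, 1],
  [0, 0, 0, 0, 0, 0, 1],
  [0, 0, -0.5, 0, 0, 0, 1],
  [0, 0, -0.7, 0, 0, 0, 1],
  [0, 0, 0, 0, 0, 0, 1],
])

```text
time: 23.4
ee_pos: [0.4852, 0.1625, 0.121]
eef_rot: [0.216, 0.976, -0.001, -0.0]
ft_force: [-1.3, -0.1, -4.6]
width: 0.0656
```

Run:
```python
from h import *
from bench import r
to_go(r,[.4855,.1660,.075],66.2,0);snap(r,'w12')
```

```text
t 23.4 pos [0.4852 0.1625 0.121 ] shift mm [  0.3   3.5 -46. ] units [ 0.01  0.12 -1.53] turn deg [ 0.1  -0.07  1.14] units [ 0.02 -0.01  0.23] w 0.0656 F [-1.3 -0.1 -4.6] j [-0.66  0.17  0.27  1.9  -0.05  1.09  0.77]
w12 23.4 [0.4852 0.1625 0.121 ] yaw 65.06 j [-0.66  0.17  0.27  1.9  -0.05  1.09  0.77] w 0.0656 F [-1.3 -0.1 -4.6]
```

View pics/w12.png

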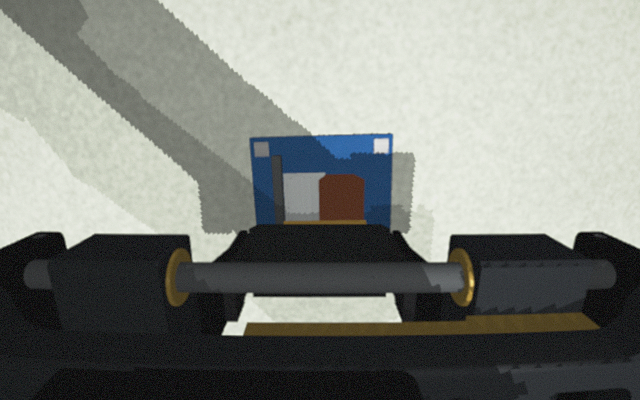

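Iron held level above the layer, brass just visible beyond it (row 222). Lowering.

Request:
send_rows([
  [0, 0.12, -0.5, 0, 0, 0.23, 1],
  [0, 0, -0.7, 0, 0, 0, 1],
  [0, 0, 0, 0, 0, 0, 1],
])

```text
time: 23.7
ee_pos: [0.4881, 0.1645, 0.0895]
eef_rot: [0.21, 0.978, 0.0, 0.002]
ft_force: [-1.5, -0.9, -4.0]
width: 0.0657
```

Run:
```python
from h import *
from bench import r
to_go(r,[.4855,.1660,.062],66.2,0)
```

```text
t 23.7 pos [0.4881 0.1645 0.0895] shift mm [ -2.6   1.5 -27.5] units [-0.09  0.05 -0.92] turn deg [-0.01  0.22  0.4 ] units [-0.    0.04  0.08] w 0.0657 F [-1.5 -0.9 -4. ] j [-0.66  0.21  0.27  1.92 -0.06  1.02  0.79]
```

Request:
send_rows([
  [-0.12, 0.05, -0.4, 0, 0.04, 0.08, 1],
  [-0.04, 0, -0.4, 0, 0, 0, 1],
  [0, 0, 0, 0, 0, 0, 1],
])

```text
time: 23.95
ee_pos: [0.4847, 0.1656, 0.0673]
eef_rot: [0.208, 0.978, 0.001, 0.001]
ft_force: [-0.9, -0.4, -3.9]
width: 0.0652
```

Run:
```python
from h import *
from bench import r
to_go(r,[.4855,.1660,.042],66.2,0)
```

```text
t 23.95 pos [0.4847 0.1656 0.0673] shift mm [  0.8   0.4 -25.3] units [ 0.03  0.01 -0.84] turn deg [-0.09  0.18  0.19] units [-0.02  0.04  0.04] w 0.0652 F [-0.9 -0.4 -3.9] j [-0.66  0.23  0.27  1.95 -0.07  0.97  0.8 ]
```

Request:
send_rows([
  [-0.03, 0.02, -0.4, 0, 0.04, 0.04, 1],
  [-0.03, 0, -0.3, 0, 0, 0, 1],
  [-0.03, 0, -0.05, 0, 0, 0, 1],
  [0, 0, 0, 0, 0, 0, 1],
])

```text
time: 24.28
ee_pos: [0.4824, 0.1664, 0.0437]
eef_rot: [0.206, 0.978, 0.001, 0.0]
ft_force: [-0.4, -0.4, -5.4]
width: 0.0655
```

Run:
```python
from h import *
from bench import r
to_go(r,[.4855,.1660,.0365],66.2,0)
```

```text
t 24.28 pos [0.4824 0.1664 0.0437] shift mm [ 3.1 -0.4 -7.2] units [ 0.1  -0.01 -0.24] turn deg [-0.13  0.03  0.01] units [-0.03  0.01  0.  ] w 0.0655 F [-0.4 -0.4 -5.4] j [-0.65  0.27  0.26  1.97 -0.09  0.92  0.81]
```

Request:
send_rows([
  [0.02, -0.01, -0.12, 0, 0, 0, 1],
  [0, 0, -0.07, 0, 0, 0, 1],
  [0, 0, 0, 0, 0, 0, 1],
])

```text
time: 24.53
ee_pos: [0.4833, 0.1662, 0.0377]
eef_rot: [0.206, 0.978, 0.001, 0.0]
ft_force: [-0.6, -0.2, -4.0]
width: 0.0658
```

Run:
```python
from h import *
from bench import r
to_go(r,[.4855,.1660,.0365],66.2,0);snap(r,'w13')
im=r.camera('scene');crop(im,350,450,130,210,7,'pics/s13c.png')
```

```text
t 24.53 pos [0.4833 0.1662 0.0377] shift mm [ 2.2 -0.2 -1.2] units [ 0.07 -0.01 -0.04] turn deg [-0.14  0.06  0.01] units [-0.03  0.01  0.  ] w 0.0658 F [-0.6 -0.2 -4. ] j [-0.65  0.28  0.26  1.97 -0.09  0.91  0.81]
w13 24.53 [0.4833 0.1662 0.0377] yaw 66.19 j [-0.65  0.28  0.26  1.97 -0.09  0.91  0.81] w 0.0658 F [-0.6 -0.2 -4. ]
```

View pics/s13c.png

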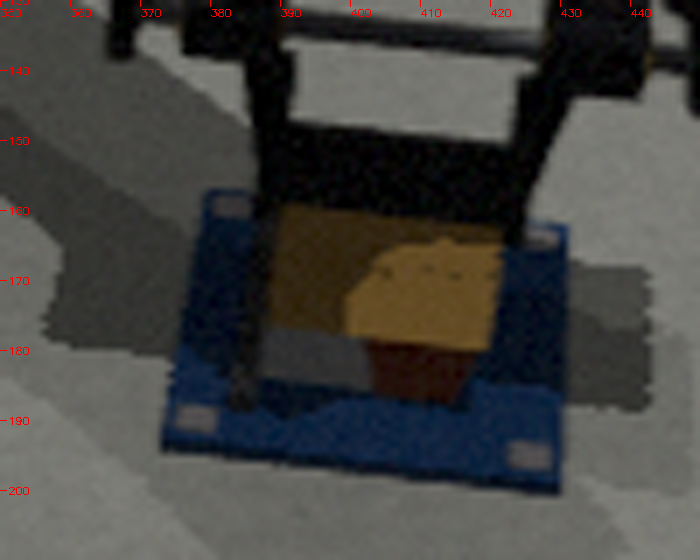

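View pics/w13.png

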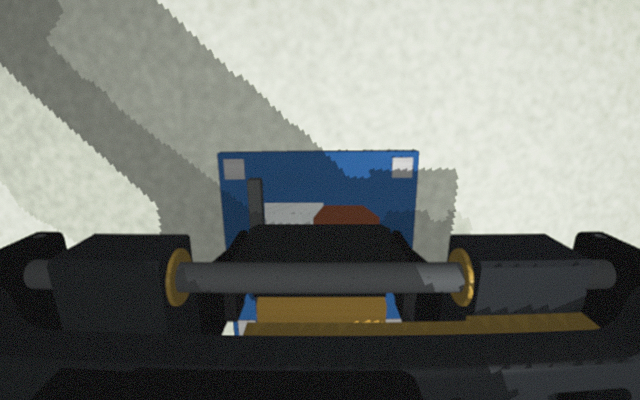

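Request:
send_rows([
  [0.07, -0.03, -0.01, 0, 0, 0, 1],
  [0.05, -0.02, 0, 0, 0, 0, 1],
  [0, 0, 0, 0, 0, 0, 1],
])

```text
time: 24.88
ee_pos: [0.4879, 0.1648, 0.0384]
eef_rot: [0.206, 0.978, 0.002, 0.001]
ft_force: [-0.6, -0.7, -4.4]
width: 0.0656
```

```bash
cat > k.py <<'E'
from h import *
from bench import r
st=r.read_state();e=np.array([.9156,-.402,0]);n=np.array([.402,.9156,0]);q=st['ee_pos']-[.5153,.1529,0]
print('rel brass along x',q@e,'along y',q@n,'z',q[2],'F along x',st['ft_force']@e,'Fz',st['ft_force'][2],'yaw',yaw_tilt(st)[0],st['time'])
E
python3 k.py
```

```text
rel brass along x -0.0298820023595851 along y -0.00011999940705410142 z 0.03840597071538912 F along x -0.245023402559121 Fz -4.44769552868374 yaw 66.19004934321954 24.8833
```

Request:
send_rows([
  [0.03, -0.01, -0.05, 0, 0, 0, 1],
  [0.02, -0.01, 0, 0, 0, 0, 1],
  [0, 0, 0, 0, 0, 0, 1],
])

```text
time: 25.13
ee_pos: [0.4895, 0.1643, 0.037]
eef_rot: [0.206, 0.978, 0.002, 0.001]
ft_force: [-0.2, -0.2, -3.9]
width: 0.0653
```

```bash
python3 k.py
```

```text
rel brass along x -0.028175309861672774 along y 7.510933316192825e-05 z 0.03696898872558725 F along x -0.10758390131355815 Fz -3.866367603291643 yaw 66.18119097035196 25.1333
```

Request:
send_rows([
  [0.03, -0.01, -0.03, 0, 0, 0, 1],
  [0, 0, 0, 0, 0, 0, 1],
])

```text
time: 25.3
ee_pos: [0.4893, 0.1646, 0.0362]
eef_rot: [0.206, 0.979, 0.002, -0.0]
ft_force: [-0.0, -0.6, -4.3]
width: 0.0652
```

```bash
python3 k.py;python3 - <<'E'
from h import *
from bench import r
snap(r,'w14');crop(cv2.imread('pics/w14.png'),220,420,195,340,4,'pics/w14c.png')
im=r.camera('scene');crop(im,370,440,130,200,9,'pics/s14c.png')
E
```

```text
rel brass along x -0.02848676097466391 along y 0.0003006541175223259 z 0.0362276602543926 F along x 0.19140283593548482 Fz -4.306307814087026 yaw 66.2094380814996 25.3
w14 25.3 [0.4893 0.1646 0.0362] yaw 66.21 j [-0.64  0.29  0.26  1.96 -0.1   0.91  0.83] w 0.0652 F [-0.  -0.6 -4.3]
```

View pics/w14c.png

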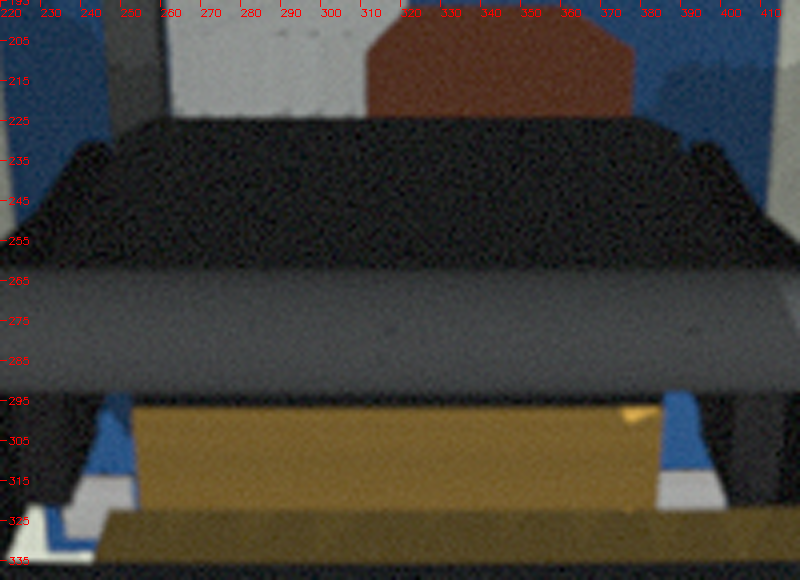

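View pics/s14c.png

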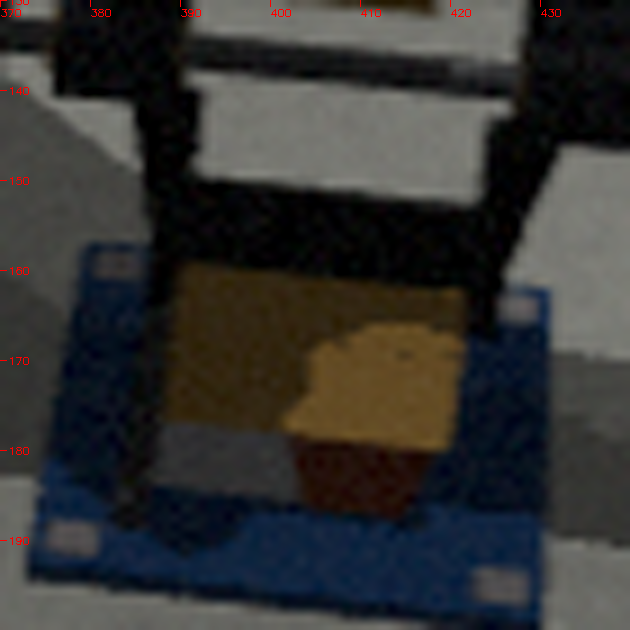

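Request:
send_rows([
  [0.03, -0.01, -0.06, 0, 0, 0, 1],
  [0, 0, -0.02, 0, 0, 0, 1],
])

```text
time: 25.57
ee_pos: [0.4895, 0.1647, 0.0362]
eef_rot: [0.206, 0.979, 0.002, -0.002]
ft_force: [-0.4, -0.3, -3.3]
width: 0.0654
```

```bash
python3 k.py
```

```text
rel brass along x -0.02833845149400409 along y 0.00039649757694719726 z 0.03617321972239965 F along x -0.23665801266273698 Fz -3.3368519068659728 yaw 66.2131259768707 25.5667
```

Request:
send_rows([
  [0.03, -0.01, -0.08, 0, 0, 0, 1],
  [0.02, -0.01, -0.04, 0, 0, 0, 1],
])

```text
time: 25.73
ee_pos: [0.4896, 0.1647, 0.0361]
eef_rot: [0.206, 0.979, 0.002, -0.004]
ft_force: [-8.8, -1.3, 10.2]
width: 0.0657
```

```bash
python3 k.py
```

```text
rel brass along x -0.028309578757158553 along y 0.00043027037636544506 z 0.03611008255367079 F along x -7.518680268684974 Fz 10.248769435012838 yaw 66.22447415354713 25.7333
```

Request:
send_rows([
  [0, 0, 0, 0, 0, 0, 0.3],
  [0, 0, 0, 0, 0, 0, -1],
  [0, 0, 0, 0, 0, 0, -1],
  [0, 0, 0, 0, 0, 0, -1],
  [0, 0, 0, 0, 0, 0, -1],
  [0, 0, 0.4, 0, 0, 0, -1],
  [0, 0, 1, 0, 0, 0, -1],
  [0, 0, 1, 0, 0, 0, -1],
  [0, 0, 1, 0, 0, 0, -1],
  [-0.3, 0, 1, 0, 0, 0, -1],
])

```text
time: 26.57
ee_pos: [0.4793, 0.1621, 0.171]
eef_rot: [0.207, 0.978, -0.001, -0.005]
ft_force: [-0.4, 0.2, 0.2]
width: 0.0869
```

Request:
send_rows([
  [0, 0, 0.5, 0, 0, 0, -1],
  [0, 0, 0, 0, 0, 0, -1],
])

```text
time: 26.73
ee_pos: [0.4811, 0.1628, 0.195]
eef_rot: [0.207, 0.978, 0.003, -0.001]
ft_force: [0.2, -1.0, 0.3]
width: 0.0868
```

Run:
```python
from h import *
from bench import r
snap(r,'w15');crop(cv2.imread('pics/w15.png'),240,400,120,260,5,'pics/w15c.png')
im=r.camera('scene');crop(im,360,440,140,205,9,'pics/s15c.png');cv2.imwrite('pics/s15.png',im)
im=r.camera('side');cv2.imwrite('pics/d15.png',im)
```

```text
w15 26.73 [0.4811 0.1628 0.195 ] yaw 66.09 j [-0.67  0.09  0.27  1.82 -0.03  1.24  0.77] w 0.0868 F [ 0.2 -1.   0.3]
```

View pics/w15c.png

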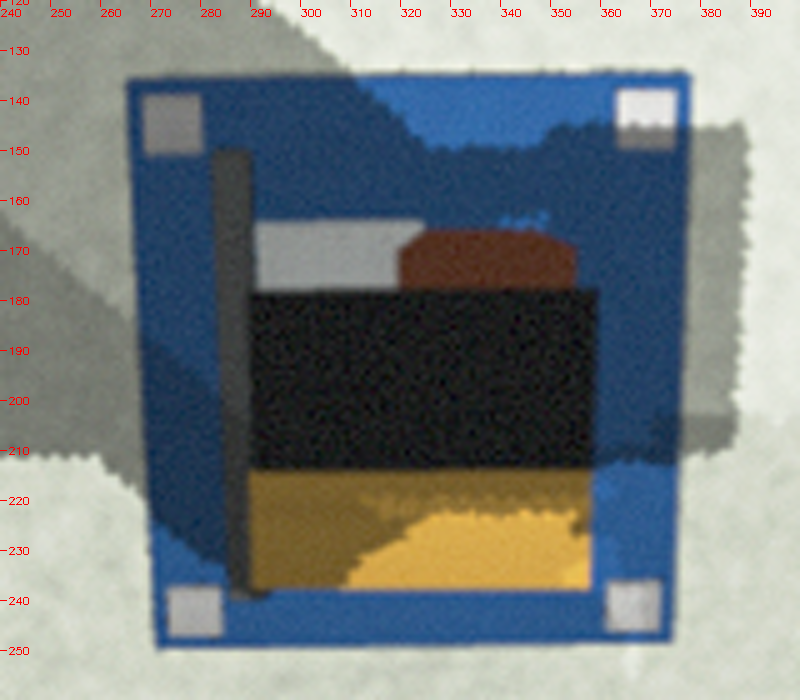

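View pics/s15c.png

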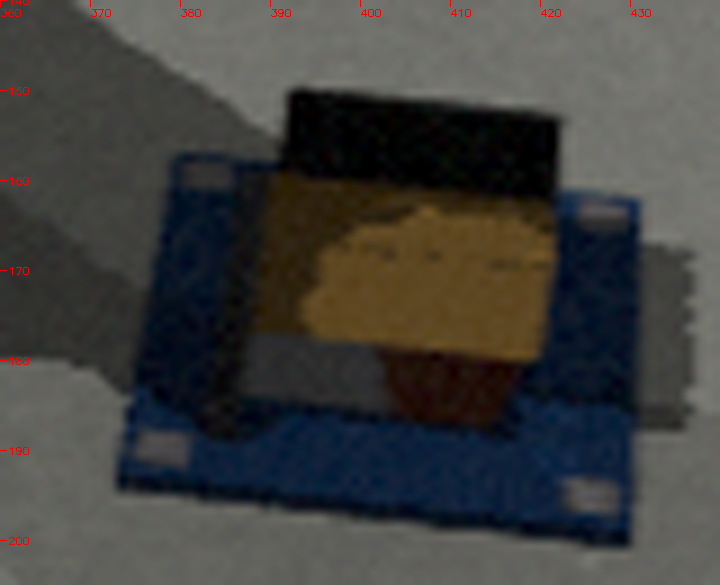

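Run:
```python
from h import *
from bench import r
from scipy.optimize import least_squares
d=np.load('pics/w15.npz');C=cam(r,'wrist',dict(eef_rot=d['q'],ee_pos=d['p']))
W=lambda p,l:np.c_[l[:,:2]@np.array([[np.cos(p[2]),np.sin(p[2])],[-np.sin(p[2]),np.cos(p[2])]])+p[:2],l[:,2]]
def rect(uv,hx,hy,z,n):
    l=np.array([[-hx,hy,z],[hx,hy,z],[hx,-hy,z],[-hx,-hy,z]])
    s=least_squares(lambda p:(proj(C,W(p,l))-uv).ravel(),[.5,.16,1.155],x_scale=.01);print(n,np.round(s.x,4),np.round(s.fun,1));return s.x
i=rect([[289.5,178],[359,178],[358,214],[289.5,214]],.033,.018,.054,'iron')
b=rect([[289.5,214],[358,214],[357.5,238],[290,238]],.033,.012,.054,'brass')
p=rect([[265,136],[378,134.5],[374,248],[271,249]],.06,.065,.006,'plate')
R=np.array([[np.cos(-.4137),np.sin(-.4137)],[-np.sin(-.4137),np.cos(-.4137)]])
a=np.array([.4934,.1454])
print('iron-brass',R@(i-b)[:2],'brass/alu',R@(b[:2]-a),'iron/alu',R@(i[:2]-a))
print('via plate: brass',R@(b[:2]-p[:2])-[-.0005,-.0154],'iron',R@(i[:2]-p[:2])-[-.0005,-.0154])
print('alu corner -x',R@(ray(C,(291,164.5),.03)[:2]-a),'cu -x',R@(ray(C,(355,167),.03)[:2]-a))
```

```text
iron [0.4901 0.1645 1.1494] [-0.9 -0.5  0.6 -0.4  0.3  0.6 -0.1  0.5]
brass [0.5173 0.1523 1.1516] [-0.2  0.3  0.3  0.3 -0.  -0.3 -0.1 -0.2]
plate [0.4992 0.1591 1.1635] [-1.  -1.1  0.9 -0.8  0.9  1.1 -0.9  1.3]
iron-brass [-0.02975259  0.00027049] brass/alu [0.01906648 0.01592148] iron/alu [-0.01068611  0.01619198]
via plate: brass [0.0197872  0.01642741] iron [-0.00996538  0.01669791]
alu corner -x [-0.03728988 -0.0161337 ] cu -x [-0.03446237  0.04748003]
```

View pics/d15.png

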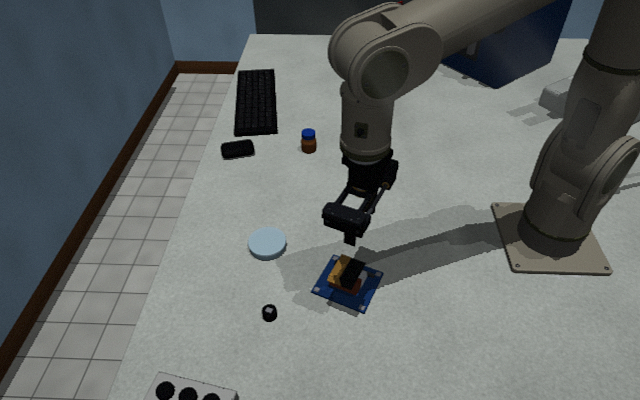

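View pics/s15.png

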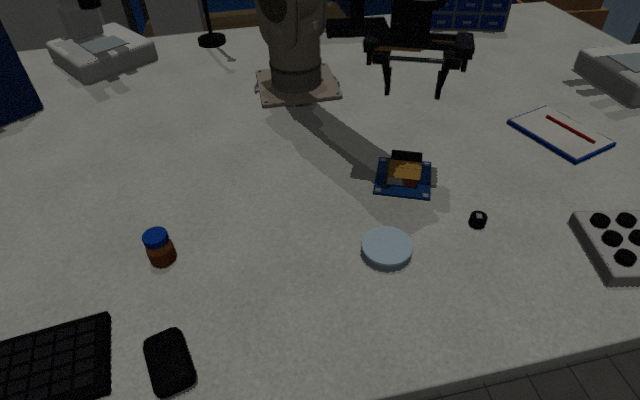

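Brass–iron spacing is 29.8 mm, but brass/iron seem shifted ~4 mm to plate +x; cross-checking with the fixed cameras before deciding on a nudge.

Run:
```python
from h import *
from bench import r
from scipy.optimize import least_squares
R=np.array([[np.cos(-.4137),np.sin(-.4137)],[-np.sin(-.4137),np.cos(-.4137)]])
im=cv2.imread('pics/s15.png');crop(im,380,435,145,200,12,'pics/s15d.png')
im=cv2.imread('pics/d15.png');crop(im,305,390,250,315,9,'pics/d15c.png')
S=cam(r,'scene');D=cam(r,'side')
c=np.array([.5,.159])
def P(l): l=np.array(l,float);return np.c_[l[:,:2]@R+c,l[:,2]]
print('plate +x corners scene',proj(S,P([[.065,.06,.006],[.065,-.06,.006],[-.065,.06,.006],[-.065,-.06,.006]])).round(1).tolist())
print('alu +x end bottom z.006, y -33,+3; cu bottom y 2..26',proj(S,P([[.033,-.0335,.006],[.033,.0025,.006],[.033,.026,.006],[.033,-.0275,.03],[.033,.033,.03]])).round(1).tolist())
for x in(.015,.019,.023):
  print('brass x',x,'bottom edge',proj(S,P([[x+.018,-.033,.03],[x+.018,.033,.03],[x+.012,-.033,.054],[x+.012,.033,.054],[x-.012,-.033,.054],[x-.012,.033,.054],[x-.03-.018,-.033,.054],[x-.03-.018,.033,.054]])).round(1).tolist())
```

```text
plate +x corners scene [[429.2, 199.3], [371.4, 192.4], [430.6, 162.3], [378.4, 156.8]]
alu +x end bottom z.006, y -33,+3; cu bottom y 2..26 [[385.5, 184.4], [402.3, 186.4], [413.4, 187.6], [389.2, 176.0], [418.1, 179.3]]
brass x 0.015 bottom edge [[386.6, 175.7], [418.1, 179.3], [387.8, 164.9], [419.7, 168.4], [388.8, 158.3], [420.2, 161.6], [390.4, 148.7], [420.9, 151.9]]
brass x 0.019 bottom edge [[386.4, 176.9], [418.0, 180.4], [387.6, 166.1], [419.6, 169.6], [388.7, 159.4], [420.1, 162.7], [390.2, 149.8], [420.8, 152.9]]
brass x 0.023 bottom edge [[386.2, 178.0], [417.9, 181.6], [387.4, 167.2], [419.5, 170.8], [388.5, 160.5], [420.0, 163.9], [390.1, 150.8], [420.7, 154.0]]
```

View pics/s15d.png

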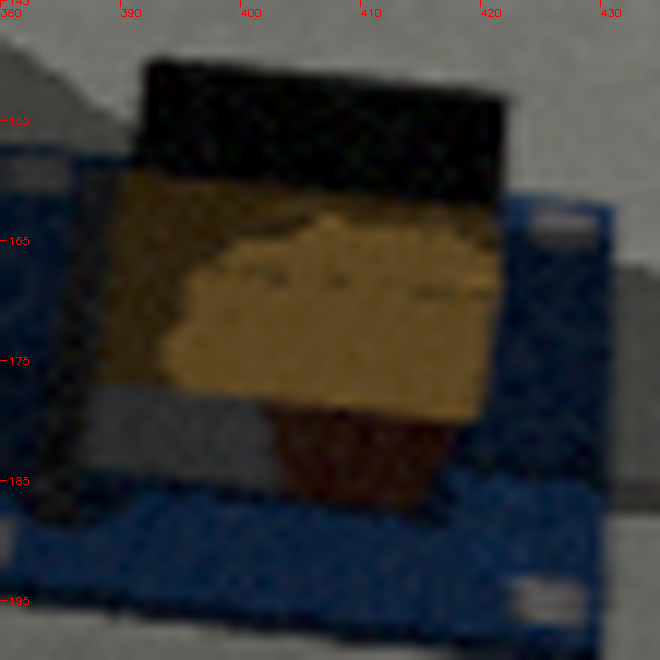

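View pics/d15c.png

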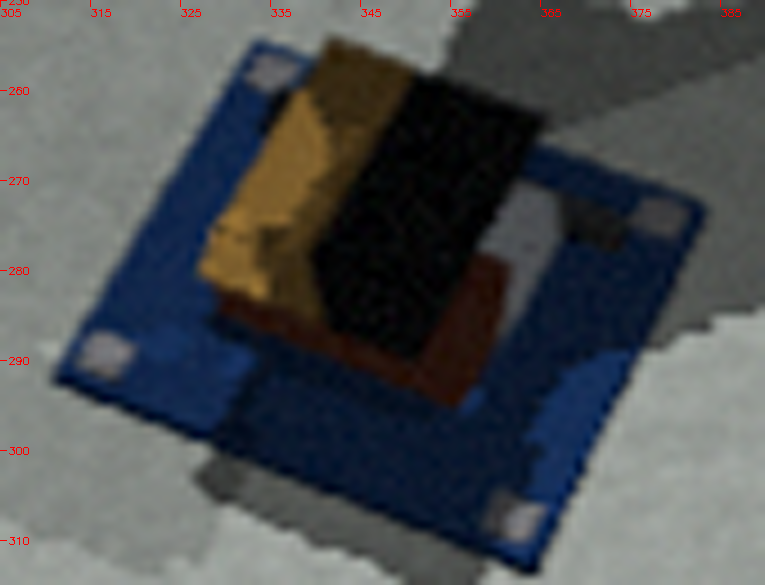

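Run:
```python
from h import *
from bench import r
D=cam(r,'side');R=np.array([[np.cos(-.4137),np.sin(-.4137)],[-np.sin(-.4137),np.cos(-.4137)]])
f=lambda u,z:np.round(R@(ray(D,u,z)[:2]-[.5,.159])*1e3,1)
for u in ((310.5,292),(364,313.5),(383,273),(332.5,254)): print('plate',f(u,.006))
print('iron top corners',f((365,263),.054),f((356.5+.5,280),.054), 'iron bottom/-x+y top',f((351,290),.054),f((339.5,278),.054),f((350,258.5),.054))
print('brass top +x',f((341,254),.054),'brass bot +x +y',f((327,280.5),.03))
print('cu -x +y bottom',f((355.5,295.5),.006),'cu top -x+y',f((355.5,295),.03),'cu top -x -y',f((361,279),.03),'alu -x top',f((362,271),.03),'cu +x+y top',f((329,283),.03))
for nm,l in (('cu',[[-.033,.033,.03],[-.033,-.003,.03],[-.033,.027,.006],[.033,.033,.03]]),('alu',[[-.033,-.003,.03],[-.033,-.0275,.03]])):
  l=np.array(l);print(nm,proj(D,np.c_[l[:,:2]@R+[.5,.159],l[:,2]]).round(1).tolist())
```

```text
plate [59.7 63.7]
plate [-69.3  62.6]
plate [-67.4 -56.8]
plate [ 62.6 -57.1]
iron top corners [-30.7 -29.1] [-33.   21.6] iron bottom/-x+y top [-31.8  51. ] [ 3.2 33.3] [  4.6 -26.3]
brass top +x [ 28.3 -29.3] brass bot +x +y [32.5 35.1]
cu -x +y bottom [-34.6  28.3] cu top -x+y [-39.7  42.8] cu top -x -y [-33.9  -1.7] alu -x top [-27.3 -23.2] cu +x+y top [25.5 39.3]
cu [[354.4, 290.5], [360.8, 278.4], [355.1, 294.8], [327.2, 279.7]]
alu [[360.8, 278.4], [365.0, 270.5]]
```

All checks place brass at 18–20 mm (limits 5–25) and iron at −9 to −12 mm (limits −27 to −4). That is inside tolerance, so I won't risk a nudge. Handing in.

Run:
```python
from bench import r
print(r.close_job())
```

```text
the job is handed in; nothing more can be done
None
```

The four-ingot stack is built on the plate and handed in after about 27 s of the 72 s allowed. The hand-in gave no verdict, so what follows rests on my own camera checks.

**What I did**
- **Copper:** I gripped it by its end faces with the tool tilted, turned it 76° in the air to narrow face down, and pressed it along the plate against the aluminium until I felt about 6.6 N.
- **Brass and iron:** I laid the brass crosswise on top, then the iron inverted beside it, nudging it until there was contact.

**Last checks**

| Pair | Middles apart (27–34.5 mm) | Ends level (within 9 mm) |
|---|---|---|
| Copper and aluminium | 29.8 mm | about 1.3 mm |
| Brass and iron | 29.8 mm | about 0.3 mm |

- **Angles:** all were within about 1°, and both layers look flat.
- **Bystanders:** the dish, jar and puck look unmoved in the last pictures. The gripper is open and well clear above the stack.

**Where the checks disagreed:** the top layer sits about 4 mm off centre towards plate +x.
- I read the brass at 18–20 mm (limits 5–25) and the iron at −9 to −12 mm (limits −27 to −4), measured from the aluminium.
- In the last wrist picture one aluminium corner read about 4 mm off, which would put the brass near 23 mm and the iron near −7 mm. The scene camera did not show this.
- The side camera has a 3–4 mm offset of its own; with that removed, it agreed with the other readings.
- Every reading was inside the limits, so I left the stack alone rather than risk a nudge.

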